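Load the slide carrier on the sloped draining stand

TASK

Load the slide carrier for draining: swing the catch of the sloped stand a full quarter turn aside, lay the carrier slides-up in the middle of the slope with its short end flat against the ledge, and lay the cover rib-up on it, square and with its edges flush with the carrier's. Then swing the catch back fully down the slope over the cover, let go of everything, and do not disturb the bottle, timer and beaker standing about.

Things in the scene. Friction and masses are not known exactly. Their poses are not given: they have to be found in the camera images.
- stand: Small metal draining stand fixed to the table: base 160 x 116 mm, a flat face sloping up 20 degrees towards +x, a swing catch at the top. Origin: centre of the base's underside. x from the ledge (on the far left side, seen from the robot) to the high side (near right), z up; yaw varies by 0.3 rad either way.
- slope: The stand's sloping face, 110 wide, 150 mm long. Origin: on the face, middle of the ledge's foot (stand frame x -65, z 25 mm). x up the slope, y along the ledge, z square out of the face. Ledge: full width, x -8 to 0, 12 mm high. Catch post: 14 mm across at x 130, y 0. The face is rough: a part stays where it is let go.
- catch (a joint): Swing catch: steel arm 52 x 14 mm on an axis square to the slope at slope x 130, y 0. 0 rad = straight down the slope over the carrier's upper end (stop; it bars loading there); grows as it swings to the slope's +y, 1.57 = along +y, stop 1.75. Stays where left (friction 0.05 N m). Arm underside 35, top 41 mm above the face.
- catch_pin (a point): Top of the catch's upright round black finger pin, 12 mm across, 24 mm high, 45 mm from the pivot: 65 mm above the face (arm top 24 mm lower). At joint value q it is at slope x = 130 - 45 cos q, y = 45 sin q mm. It can turn between the fingers. z axis square to the slope.
- carrier: Slide carrier: grey plastic tray, solid, 100 x 56 x 20 mm, two glass slides side by side in its top, 0.15 kg, flat on the table slides-up. Origin: centre of its underside; x along its length, z up. Ends alike. Grip across the 56 mm. On the slope with an end against the ledge its origin is at slope x 50, z 0 mm.
- cover: Cover: aluminium plate 100 x 56 x 10 mm, 0.13 kg, flat on the table, with an upright grip rib in the middle of its top: 32 mm long (along x), 12 mm thick (along y), top 27 mm above the underside. Origin: centre of its underside; x along its length, z up. Ends alike. On the carrier its underside is 20 mm above the carrier's.
- oil_bottle: Bystander: small brown dropper bottle, 29 mm across, 62 mm high; origin at the centre of its underside. Leave it alone.
- lab_timer: Bystander: white wedge-shaped timer 66 x 70 x 30 mm; origin at the centre of its underside. Leave it alone.
- beaker: Bystander: small clear beaker, 52 mm across, 66 mm high; origin at the centre of its underside. Leave it alone.
Not all that is in view belongs to the job. What is shaped like the carrier but red is not meant.

How it is judged (in metres and radians):
On the way, in this order (a step that is already met when the one before it is completed fails the run):
1. the catch is swung well aside (more than 1.1 rad) (value of joint catch above 1.1 rad), for 0.2 s.
2. the carrier lies released on the slope, its end against the ledge (x of carrier in the frame of slope between 0.045 and 0.0535 m and y of carrier in the frame of slope between -0.015 and 0.015 m and z of carrier in the frame of slope between -0.003 and 0.003 m and angle between the x axis of carrier and the x axis of slope, either way round below 0.1 rad and angle between the z axis of carrier and the z axis of slope, either way round below 0.1 rad and angle between carrier's own z axis and vertical below 0.6 rad and contact force between the fingers and carrier below 0.1 N and value of joint catch above 1 rad), for 0.3 s.
3. the cover lies released and flush on the carrier (x of carrier in the frame of slope between 0.045 and 0.0535 m and y of carrier in the frame of slope between -0.015 and 0.015 m and z of carrier in the frame of slope between -0.003 and 0.003 m and angle between the x axis of carrier and the x axis of slope, either way round below 0.1 rad and angle between the z axis of carrier and the z axis of slope, either way round below 0.1 rad and angle between each of carrier, cover's own z axis and vertical below 0.6 rad and x of cover in the frame of carrier between -0.005 and 0.005 m and y of cover in the frame of carrier between -0.005 and 0.005 m and z of cover in the frame of carrier between 0.017 and 0.023 m and angle between the x axis of cover and the x axis of carrier, either way round below 0.1 rad and angle between the z axis of cover and the z axis of carrier, either way round below 0.1 rad and contact force between the fingers and cover below 0.1 N and value of joint catch above 1 rad), for 0.3 s.
4. the catch is swung back over the cover (value of joint catch below 0.2 rad), for 0.2 s.
At the end, for the whole second after the job is handed in: Carrier released, flat, slides-up on the slope, end within 3.5 mm of the ledge, 15 mm of the middle line, 0.1 rad of square. Cover flat, rib-up on it, within 5 mm of flush and 0.1 rad of square. Catch within 0.2 rad of straight down the slope. All at rest (x of carrier in the frame of slope between 0.045 and 0.0535 m and y of carrier in the frame of slope between -0.015 and 0.015 m and z of carrier in the frame of slope between -0.003 and 0.003 m and angle between the x axis of carrier and the x axis of slope, either way round below 0.1 rad and angle between the z axis of carrier and the z axis of slope, either way round below 0.1 rad and angle between each of carrier, cover's own z axis and vertical below 0.6 rad and x of cover in the frame of carrier between -0.005 and 0.005 m and y of cover in the frame of carrier between -0.005 and 0.005 m and z of cover in the frame of carrier between 0.017 and 0.023 m and angle between the x axis of cover and the x axis of carrier, either way round below 0.1 rad and angle between the z axis of cover and the z axis of carrier, either way round below 0.1 rad and value of joint catch below 0.2 rad and contact force between the fingers and carrier below 0.1 N and contact force between the fingers and cover below 0.1 N and contact force between the fingers and catch below 0.1 N and linear speed of each of carrier, cover below 0.02 m/s); the robot touches nothing.
It fails at once if a bystander (brown bottle) is moved more than 20 mm (distance of oil_bottle from where it was at the start of the episode above 0.02 m).
It fails at once if a bystander (timer) is moved more than 20 mm (distance of lab_timer from where it was at the start of the episode above 0.02 m).
It fails at once if a bystander (beaker) is moved more than 20 mm (distance of beaker from where it was at the start of the episode above 0.02 m).
It also fails if it takes over 72 s, if anything falls off the work surface, if the arm or the gripper's body presses on something with over 40 N, if the wrist force passes 120 N, or if a joint passes its speed limit or range.

ROBOT

A 7-joint arm with a two-finger parallel gripper is mounted at the origin on the work surface; the furniture and walls round the work are solid. World frame = base frame: x ahead of the robot, y to its left, z up, the work surface at z = 0. Lengths are in m, angles in degrees, forces in N, time in s.
With the tool pointing down it reaches from about 0.425 to 0.95 m from the base axis. Payload 4.7 kg.
Tool frame: the origin (TCP) lies midway between the tips of the shut fingers; the grasp point (between the pads) lies 19 mm behind it; z points along the fingers, y is the line along which they close (so a half turn about z gives the same grasp; the last joint's range is limited). The gripper opens to 85 mm and grips with 20 to 120 N. Pads are 22 mm wide; open, the fingers measure 114 mm over their backs; the gripper's body (76 mm by 85 mm) begins 54 mm behind the grasp point. The pads swing forward as they close: fully open they stand 13 mm farther back than shut.
Start: joints at [64.865, 26.849, -2.785, 87.806, 1.381, 65.374, -4.715], TCP at [0.269, -0.619, 0.231] pointing down, gripper open.
Joint ranges: [-148.3, 148.3], [-19.14, 114.17], [-79.39, 73.82], [5.75, 140.21], [-59.74, 239.74], [12.07, 113.84], [-152.46, 152.46]. Speed limits (degrees/s): [147.25, 147.25, 180, 180, 180, 180, 180].

INTERFACE

Orientations are given as a 3x3 rotation matrix whose columns are the frame's x, y, z axes.
In Python, from cell import bot gives the robot as it stands. The module is installed in compiled form; this text tells all that it offers.
- The arm moves only by the shell command python3 -m inch 'ROWS' [OPENING] [FORCE]. ROWS is JSON, a list of rows, each a list of 6 numbers: the shift along the tool's x, y, z in cm, then the turn, a rotation vector about the tool's x, y, z in rad. In form: [[x, y, z, ax, ay, az], ...]. A call has 1 to 8 rows; each row is the pose to reach, as a shift and turn from the pose commanded when the call began, along the tool's axes at that moment; what a row does not reach only later rows make up. A row lasts 1/12 s, in which the tool goes at most 41.7 mm and 7.16 degrees, less where a joint would pass 70% of its speed; a pose out of reach is approached as far as the arm can. A call with a gripper value outside its range is refused whole. OPENING is the finger opening in cm, from 0 to 8.54, set as the call begins (- or left out, the last holds). The fingers move at their own pace and stop on an object; FORCE is the grip in N (left out, the last holds). Time passes only in rows, so rows that repeat a pose let the fingers close. It gives the time, the measured TCP pose, the force, the opening and the grip force at its end, in the units of the state.
- bot.observe(): the state, without advancing time (a new reading comes with each control period).
- bot.camera(name): name is "side" or "top"; returns a dict with "pixels" (400x640x3 uint8, red, green, blue), "fx", "fy", "cx", "cy" (pixels), "origin" and "attitude" of the camera in the world. Camera axes: x right, y down, z forward; pixel columns grow to the right and rows downward; lengths in m; the calibration is good to about 2 mm. A picture is of the moment at which its call begins. There is no depth.
- bot.finish_job(): hands the job in; it is judged then, once.
The state is a dict: "t": time; "joint_pos": joint angles; "dq": joint speeds; "joint_efforts": joint torques, N m; "position": TCP position; "tool_rot": TCP orientation; "wrist_force": force on the tool from outside, world axes, zero at the start; "wrist_torque": the same for the moment, N m; "width": finger opening in m; "grip_force": force on a finger pad.
Only numpy, scipy, OpenCV 4.12 (cv2) and the standard library are available. Lean on these libraries where they do the work, as an engineer would, in place of code of your own. Each camera call takes 0.05 s, during which the arm holds its last target. There are 200 camera calls.

## Working session

There is one attempt and no reset: what is moved stays moved. The work goes in short steps, Python scripts to look and compute and a shell command to move; the robot and the scene stay as the last step left them, time stands still between calls to the robot, and variables do not carry over. Pictures are saved under pics/ and viewed, at most 10 in all, crops included, and the job is handed in when it is done.

```bash
mkdir -p pics; python3 - <<'E'
from cell import bot
import cv2,json
import numpy as np
for n in("top","side"):
    c=bot.camera(n); cv2.imwrite(f"pics/{n}0.png",c["pixels"][:,:,::-1]); print(n,[c[k] for k in("fx","fy","cx","cy")],c["origin"],c["attitude"])
s=bot.observe(); print(s["t"],s["position"],s["tool_rot"],s["width"])
E
```

```text
top [497.639672461306, 497.639672461306, 314.96539908947864, 211.68760870325167] [0.4727116  0.28487689 1.11687135] [[ 1.03605931e-03 -9.95143805e-01  9.84262836e-02]
 [-9.99999200e-01 -9.59542642e-04  8.24734646e-04]
 [-7.26285358e-04 -9.84270592e-02 -9.95144003e-01]]
side [463.2003821113936, 463.2003821113936, 320.39169126926396, 196.4387450611692] [0.08359606 0.96955347 0.63837457] [[-0.82014393 -0.31506772  0.47759425]
 [-0.57205961  0.46696957 -0.67430499]
 [-0.01057025 -0.82623952 -0.56321978]]
0.1 [ 0.26873647 -0.61862808  0.23035968] [[ 9.17190599e-01  3.98447997e-01 -7.73729010e-04]
 [ 3.98448742e-01 -9.17189205e-01  1.60050629e-03]
 [-7.19373708e-05 -1.77626067e-03 -9.99998420e-01]] 0.08535857988090056
```

View pics/top0.png

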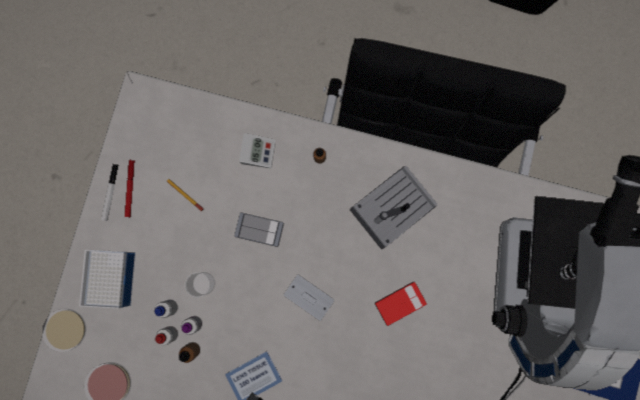

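View pics/side0.png

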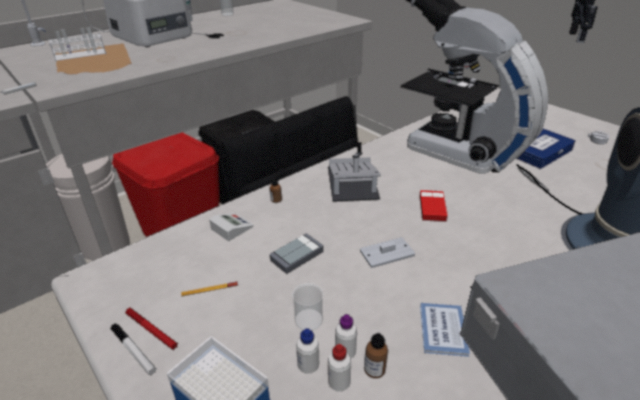

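The top view shows the stand around (394,207), the carrier at (259,229), the cover at (310,297), a red decoy at (401,303), the beaker at (201,284), the bottle at (320,155) and the timer at (257,151). I'll enlarge the parts I need.

```bash
python3 - <<'E'
import cv2,numpy as np
t=cv2.imread("pics/top0.png"); s=cv2.imread("pics/side0.png")
def crop(im,x,y,w,h,k):
    o=cv2.resize(im[y:y+h,x:x+w],None,fx=k,fy=k,interpolation=cv2.INTER_CUBIC)
    o=cv2.convertScaleAbs(o,alpha=1.3,beta=10)
    for i in range(0,w,10): cv2.putText(o,str(x+i),(i*k,8),0,.3,(0,255,255),1); cv2.line(o,(i*k,10),(i*k,14),(0,255,255),1)
    for i in range(10,h,10): cv2.putText(o,str(y+i),(0,i*k+3),0,.3,(0,255,255),1); cv2.line(o,(22,i*k),(26,i*k),(0,255,255),1)
    return o
a=np.hstack([crop(t,345,160,100,95,4),crop(t,230,195,100,95,4)])
b=np.hstack([crop(s,315,135,80,55+10,5),crop(s,262,210,80,65,5)])
cv2.imwrite("pics/c1.png",np.vstack([a,b[:210]]))
cv2.imwrite("pics/c2.png",np.vstack([np.hstack([crop(s,315,130,80,75,5),crop(s,262,215,80,75,5)]),np.hstack([crop(s,350,225,80,45,5),crop(t,275,265,80,45,5)])]))
E
```

```text
(no output)
```

View pics/c1.png

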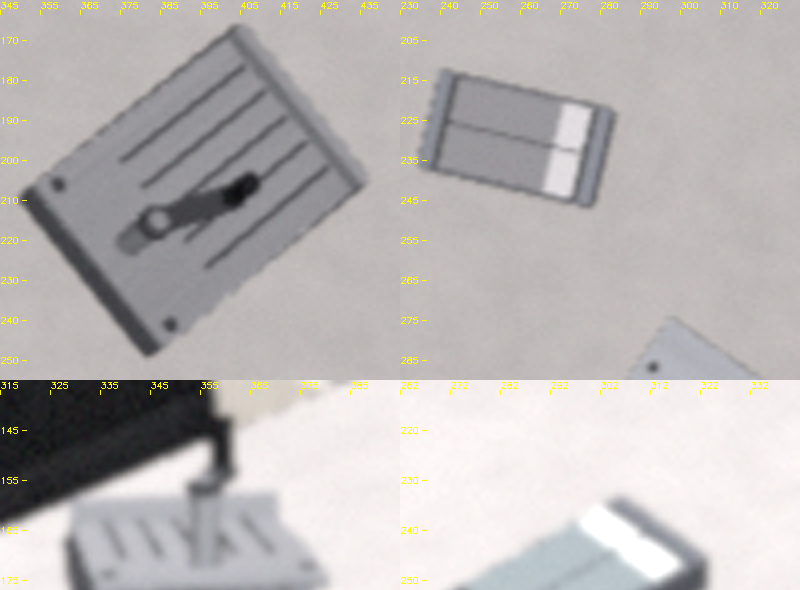

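View pics/c2.png

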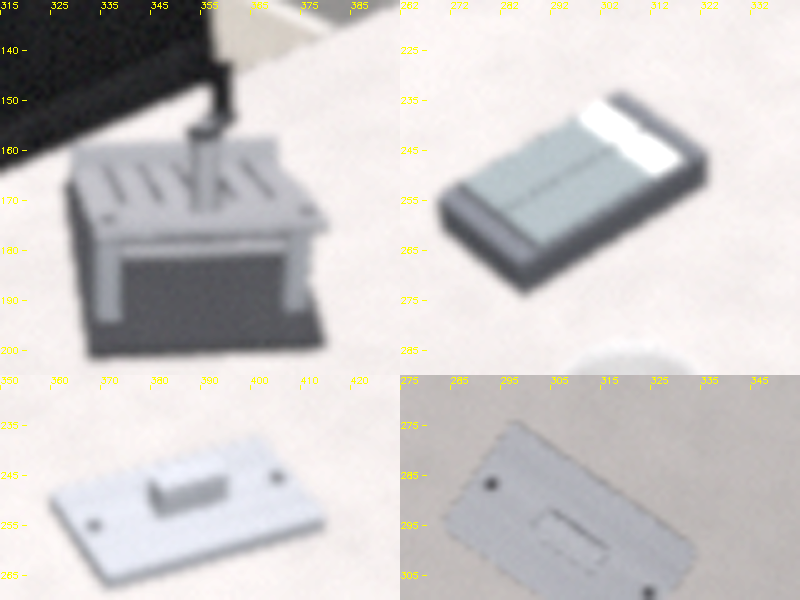

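The crops show the ledge at the stand's upper right in the top view, from (404,166) to (436,205). The catch pivot is at about (384,215) and the pin top at about (408,205). I'll fit the poses from corners read by hand.

```bash
cat > h.py <<'E'
import numpy as np
from scipy.spatial.transform import Rotation as R
T=np.array
CAM={"top":(497.6397,314.9654,211.6876,T([0.4727116,0.28487689,1.11687135]),T([[1.03605931e-03,-9.95143805e-01,9.84262836e-02],[-9.99999200e-01,-9.59542642e-04,8.24734646e-04],[-7.26285358e-04,-9.84270592e-02,-9.95144003e-01]])),
"side":(463.20038,320.39169,196.438745,T([0.08359606,0.96955347,0.63837457]),T([[-0.82014393,-0.31506772,0.47759425],[-0.57205961,0.46696957,-0.67430499],[-0.01057025,-0.82623952,-0.56321978]]))}
def proj(n,P):
    f,cx,cy,o,A=CAM[n]; p=(np.atleast_2d(P)-o)@A
    return np.c_[cx+f*p[:,0]/p[:,2],cy+f*p[:,1]/p[:,2]]
def rz(a): return R.from_euler("z",a).as_matrix()
S20=R.from_euler("y",-20,degrees=True).as_matrix()
def slope2stand(p): return T([-.065,0,.025])+np.atleast_2d(p)/1000@S20.T
def place(v,p): return T([v[0],v[1],0])+np.atleast_2d(p)@rz(v[2]).T
E
cat > fit.py <<'E'
from h import *
from scipy.optimize import least_squares
def fit(name,v0,obs,off=True):
    # obs: (cam, point in object frame m, pixel)
    def r(v):
        return np.concatenate([(proj(c,place(v,p))[0]-px) for c,p,px in obs])
    s=least_squares(r,v0,loss="soft_l1"); print(name,np.round(s.x,4),np.degrees(s.x[2]).round(1)); print(np.round(r(s.x).reshape(-1,2),1).tolist()); return s.x
def box(z): return {k:T([sx*.05,sy*.028,z]) for k,(sx,sy) in dict(pp=(1,1),pm=(1,-1),mm=(-1,-1),mp=(-1,1)).items()}
# carrier: length along image right(-y)
b=box(.02)
# x axis toward -y; y axis toward +x(up)
ca=fit("carrier",[.43,.4,-1.7],[("top",b["mp"],(241,212)),("top",b["pp"],(283.5,223)),("top",b["pm"],(278,246.5)),("top",b["mm"],(235,237)),
 ("side",b["mm"],(270,255)) if 0 else ("side",b["mm"],(287,269)),("side",b["pp"],(305.6,233.4)),("side",b["pm"],(323.6,246)),("side",b["mp"],(270,255))])
b=box(.01)
co=fit("cover",[.29,.3,-2.],[("top",b["mp"],(298,274)),("top",b["pp"],(334.4,300)),("top",b["mm"],(284,293.6)),("top",b["pm"],(322,319)),
 ("side",b["mm"],(372,266)),("side",b["mp"],(360,249.6)),("side",b["pp"],(402.4,237.4)),("side",b["pm"],(415,254)),("top",T([0,0,.027]),(309.6,297.4))])
q=lambda *p: slope2stand(p)[0]
st=fit("stand",[.48,.1,2.24],[("top",q(-8,55,12),(436.5,205)),("top",q(-8,-55,12),(404,166)),("top",q(142,-55,0),(353,207)),("top",q(142,55,0),(384.5,244)),
 ("side",q(142,-55,0),(334,178)),("side",q(142,55,0),(380.5,175)),("side",T([.08,-.058,0]),(332.5,201.5)),("side",T([.08,.058,0]),(380,198.5)),("side",q(-8,-55,12),(329,158)),("side",q(-8,55,12),(370,158))])
print("pivot/pin q=0",*[ (c,proj(c,place(st,q(*p))).round(1).tolist()) for p in((130,0,41),(85,0,65),(85,0,41)) for c in("top","side")])
E
python3 fit.py
```

```text
carrier [ 0.5402  0.4103 -1.7847] -102.3
[[-1.6, 1.0], [-0.1, -0.4], [-0.2, 0.9], [-1.4, 0.7], [-0.4, -2.1], [0.6, -1.8], [0.5, -2.1], [-1.1, -2.0]]
cover [ 0.3923  0.2982 -2.1689] -124.3
[[-0.3, 0.1], [0.8, -0.0], [-0.7, 1.7], [-1.1, 2.4], [-0.8, -2.2], [-0.7, -3.0], [-0.5, -2.0], [0.4, -2.4], [-0.5, 0.8]]
stand [0.5888 0.1155 2.2444] 128.6
[[-0.8, 0.6], [-0.3, 0.8], [1.0, -1.5], [2.6, 2.4], [-0.8, -3.3], [-0.4, -2.3], [-0.3, 2.1], [0.3, 2.8], [-0.7, 0.9], [-0.2, -0.8]]
pivot/pin q=0 ('top', [[382.0, 217.0]]) ('side', [[355.8, 155.5]]) ('top', [[401.8, 201.2]]) ('side', [[353.2, 142.7]]) ('top', [[396.8, 204.9]]) ('side', [[353.4, 152.5]])
```

```bash
cat >> fit.py <<'E'
import cv2
b=box(.02)
ca=fit("carrier top",ca,[("top",b["mp"],(241,212)),("top",b["pp"],(283.5,223)),("top",b["pm"],(278,246.5)),("top",b["mm"],(235,237))])
b=box(.01)
co=fit("cover top",co,[("top",b["mp"],(298,274)),("top",b["pp"],(334.4,300)),("top",b["mm"],(284,293.6)),("top",T([0,0,.027]),(309.6,297.4))])
st=fit("stand top",st,[("top",q(-8,55,12),(436.5,205)),("top",q(-8,-55,12),(404,166)),("top",q(142,-55,0),(353,206)),("top",T([.08,-.058,0]),(350.5,209.5)),("top",T([.08,.058,0]),(382,248.5))])
np.save("fit.npy",[ca,co,st])
def boxl(z0,z1,lx=.05,ly=.028):
    c=[[sx*lx,sy*ly,z] for z in(z0,z1) for sx,sy in((1,1),(1,-1),(-1,-1),(-1,1))]
    return [(c[i+4],c[(i+1)%4+4]) for i in range(4)]+[(c[i],c[(i+1)%4]) for i in range(4)]
sl=[(q(*a),q(*b)) for a,b in [((-8,-55,12),(-8,55,12)),((0,-55,12),(0,55,12)),((-8,-55,0),(142,-55,0)),((-8,55,0),(142,55,0)),((142,-55,0),(142,55,0)),((130,0,0),(130,0,41)),((130,0,41),(85,0,41)),((85,0,41),(85,0,65))]]
L=[boxl(0,.02),boxl(0,.01)+boxl(.01,.027,.016,.006)[:4],sl+boxl(0,0,.08,.058)[:4]]
cells=[]
for n,org in(("top",[(230,196),(278,264),(346,160)]),("side",[(264,222),(354,222),(322,128)])):
    im=cv2.imread(f"pics/{n}0.png"); row=[]
    for (v,ls,(x,y),(w,k)) in zip((ca,co,st),L,org,((66,4),(66,4),(92,3))):
        w=(66 if k==4 else 90); hh=w
        o=cv2.resize(im[y:y+hh,x:x+w],(264,264) if k==4 else (270,270),interpolation=cv2.INTER_CUBIC); o=cv2.convertScaleAbs(o,alpha=1.3)
        kk=o.shape[0]/w
        for a,b_ in ls:
            p=proj(n,place(v,T([a,b_]))); p=((p+.5-[x,y])*kk*8).astype(int)
            cv2.line(o,tuple(map(int,p[0])),tuple(map(int,p[1])),(0,0,255),1,cv2.LINE_AA,3)
        row.append(cv2.copyMakeBorder(o,0,280-o.shape[0],0,2,0))
    row=np.hstack(row); cells.append(row)
cv2.imwrite("pics/ov1.png",np.vstack(cells))
E
python3 fit.py|tail -7; python3 -c "
import cv2;i=cv2.imread('pics/ov1.png');print(i.shape)
cv2.imwrite('pics/ov1.png',i[:600,:800])"
```

```text
pivot/pin q=0 ('top', [[382.0, 217.0]]) ('side', [[355.8, 155.5]]) ('top', [[401.8, 201.2]]) ('side', [[353.2, 142.7]]) ('top', [[396.8, 204.9]]) ('side', [[353.4, 152.5]])
carrier top [ 0.5413  0.4084 -1.8029] -103.3
[[-0.5, 0.1], [0.9, -0.5], [0.4, 0.7], [-0.7, -0.3]]
cover top [ 0.3937  0.2981 -2.1933] -125.7
[[0.3, -0.8], [0.8, 0.0], [-0.6, 0.4], [-0.4, 0.2]]
stand top [0.5909 0.1129 2.257 ] 129.3
[[0.3, -1.0], [0.4, -0.3], [2.3, -1.0], [-2.6, 1.4], [-1.1, 2.3]]
(560, 804, 3)
```

View pics/ov1.png

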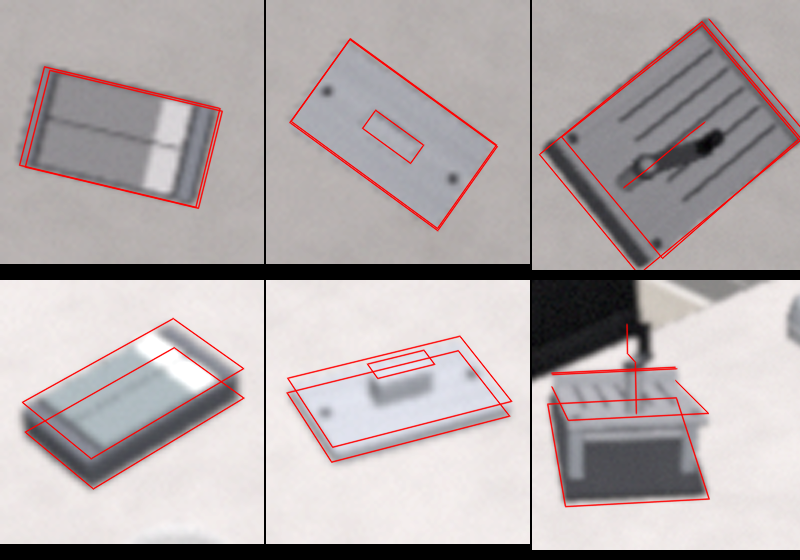

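The cover fit is good in the top view. The stand plate seems to run to about x 150 mm, and the catch starts at about 0.3 rad. Next I'll refit the stand and triangulate the microscope, because the arm has to cross it.

```bash
cat > m2.py <<'E'
from h import *
from scipy.optimize import least_squares
q=lambda *p: slope2stand(p)[0]
obs=[("top",q(-8,55,12),(436.5,205)),("top",q(-8,-55,12),(404,166)),("side",q(-8,-55,12),(329,158)),("side",q(-8,55,12),(370,158)),
("top",T([.08,-.058,0]),(351,209.5)),("top",T([.08,.058,0]),(382.5,248.5)),("side",T([.08,-.058,0]),(332.5,201)),("side",T([.08,.058,0]),(380,198))]
pin=[("top",(407.5,205)),("side",(360,144.5))]; piv=[("top",(384,215.5)),("side",(355.5,155.5))]
def f(v):
    r=[proj(c,place(v,p))[0]-px for c,p,px in obs]
    pp=q(130-45*np.cos(v[3]),45*np.sin(v[3]),65); r+=[proj(c,place(v,pp))[0]-px for c,px in pin]
    r+=[proj(c,place(v,q(130,0,43)))[0]-px for c,px in piv]
    return np.concatenate(r)
s=least_squares(f,[.59,.115,2.25,.3],loss="soft_l1"); print(s.x.round(4)); print(f(s.x).reshape(-1,2).round(1).tolist())
for L in (142,150): print([ (c,proj(c,place(s.x,q(L,y,0))).round(0).tolist()) for c in("top","side") for y in(-55,55)])
np.save("stand.npy",s.x)
def ray(n,px):
    f_,cx,cy,o,A=CAM[n]; d=A@T([(px[0]-cx)/f_,(px[1]-cy)/f_,1]); return o,d/np.linalg.norm(d)
def tri(a,b):
    (o1,d1),(o2,d2)=ray("top",a),ray("side",b); M=sum(np.eye(3)-np.outer(d,d) for d in(d1,d2)); 
    X=np.linalg.solve(M,sum((np.eye(3)-np.outer(d,d))@o for o,d in((o1,d1),(o2,d2)))); return X.round(3),round(abs(np.cross(d1,d2)/np.linalg.norm(np.cross(d1,d2))@(o1-o2)),3)
print("stage near-left",tri((533,274),(497,92)), tri((535,197),(402,87)))
print("eyepiece",tri((628,163),(408,0)),tri((628,170),(430,8)))
print("base right/arm back",tri((512,345),(545,100)),tri((520,360),(470,165)))
for px in((410,150),(490,167),(545,140)):
    o,d=ray("side",px); print(px,(o-d*o[2]/d[2]).round(2))
E
python3 m2.py
```

```text
[0.5914 0.1113 2.2418 0.3131]
[[1.1, -0.5], [1.8, -0.3], [-0.6, -0.1], [-0.2, -1.7], [-2.4, 0.5], [-1.5, 1.9], [-0.3, 1.3], [0.1, 2.2], [-0.0, 0.8], [-0.9, -2.9], [0.4, -0.2], [0.2, -1.9]]
[('top', [[356.0, 204.0]]), ('top', [[389.0, 245.0]]), ('side', [[333.0, 174.0]]), ('side', [[380.0, 172.0]])]
[('top', [[353.0, 206.0]]), ('top', [[386.0, 247.0]]), ('side', [[333.0, 174.0]]), ('side', [[381.0, 172.0]])]
stage near-left (array([ 0.398, -0.129,  0.205]), np.float64(0.108)) (array([ 0.593, -0.134,  0.177]), np.float64(0.003))
eyepiece (array([ 0.618, -0.18 ,  0.386]), np.float64(0.0)) (array([ 0.591, -0.204,  0.365]), np.float64(0.045))
base right/arm back (array([ 0.277, -0.075,  0.227]), np.float64(0.1)) (array([ 0.316, -0.115,  0.048]), np.float64(0.109))
(410, 150) [ 0.55 -0.13  0.  ]
(490, 167) [ 0.33 -0.16  0.  ]
(545, 140) [ 0.25 -0.41  0.  ]
```

```bash
python3 - <<'E'
from cell import bot
import cv2,numpy as np
t=bot.camera("top")["pixels"][:,:,::-1];s=bot.camera("side")["pixels"][:,:,::-1]
a=cv2.resize(t[140:400,440:],None,fx=2,fy=2,interpolation=2);b=cv2.resize(s[0:260,380:],None,fx=2,fy=2,interpolation=2)
cv2.imwrite("pics/mic.png",np.hstack([a,b])[:, :800] if 0 else np.hstack([a[:, :400],b[:, :400]]))
E
```

```text
(no output)
```

View pics/mic.png

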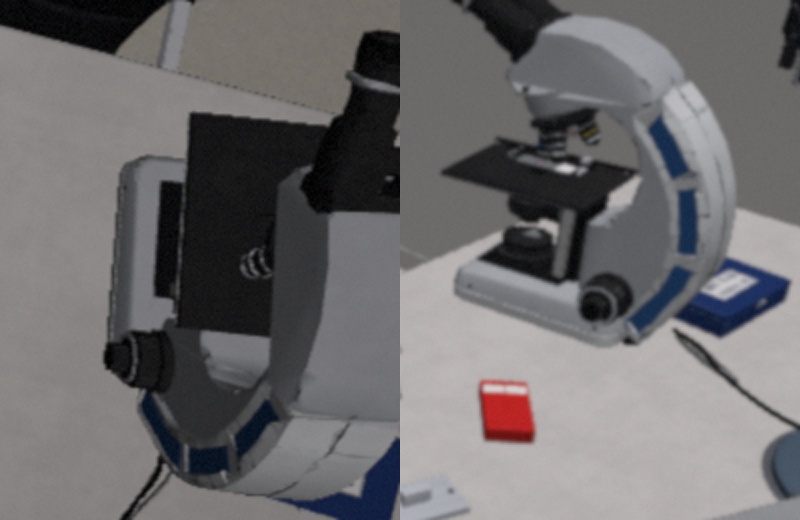

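The microscope spans roughly x 0.27–0.65 and y -0.13 to -0.4, and reaches about 0.4 m high. I'll lift above it and cross over.

```bash
cat > go.py <<'E'
# usage: go.py FRAME x y z [dyaw]  (mm in frame; slope: z is height of TCP above face) -> remaining move in tool axes
import sys
from h import *
from cell import bot
def target(fr,p,dyaw=0):
    st=np.load("stand.npy"); ca,co,_=np.load("fit.npy")
    if fr=="slope":
        Rs=rz(st[2])@S20; P=place(st,slope2stand(p))[0]
    else:
        v={"carrier":ca,"cover":co}[fr]; Rs=rz(v[2]+np.pi); P=place(v,T(p)*[-1,-1,1]/1000)[0]
    Rt=Rs@np.diag([1,-1,-1.])@rz(dyaw); return P,Rt
if __name__=="__main__":
    P,Rt=target(sys.argv[1],[float(a) for a in sys.argv[2:5]],*[float(a) for a in sys.argv[5:6]])
    s=bot.observe(); Rc=T(s["tool_rot"]); d=Rc.T@(P-s["position"])*100; w=R.from_matrix(Rc.T@Rt).as_rotvec()
    print("t",round(s["t"],2),"pos",T(s["position"]).round(3),"tgt",P.round(3),"shift cm",d.round(2),"rot",w.round(3),"dist",np.linalg.norm(d).round(1),"q",T(s["joint_pos"]).round(0))
E
python3 -m inch '[[0,0,-3.4,0,0,0],[0,0,-6.8,0,0,0],[0,0,-10.2,0,0,0],[0,0,-13.6,0,0,0],[0,0,-17,0,0,0],[0,0,-20.4,0,0,0],[0,0,-23.8,0,0,0],[0,0,-27.2,0,0,0]]'
python3 -m inch '[[2.3,-2.3,0,0,0,0],[4.6,-4.6,0,0,0,0],[6.9,-6.9,0,0,0,0],[9.2,-9.2,0,0,0,0],[11.5,-11.5,0,0,0,0],[13.8,-13.8,0,0,0,0],[16.1,-16.1,0,0,0,0],[18.4,-18.4,0,0,0,0]]'
python3 go.py slope 85 0 150
```

```text
t: 0.87
position: [0.2687, -0.6187, 0.505]
tool_rot: [[0.917, 0.398, 0.0], [0.398, -0.917, 0.0], [0.0, -0.0, -1.0]]
wrist_force: [-0.4, -0.6, 0.2]
width: 0.0855
grip_force: 0.0
t: 1.53
position: [0.3646, -0.3753, 0.5032]
tool_rot: [[0.917, 0.398, -0.0], [0.398, -0.917, -0.0], [-0.0, 0.0, -1.0]]
wrist_force: [-0.1, 0.4, -0.8]
width: 0.0851
grip_force: 0.0
t 1.53 pos [ 0.365 -0.375  0.503] tgt [0.614 0.083 0.195] shift cm [ 41.13 -32.08  30.81] rot [ 0.319  0.245 -1.811] dist 60.6 q [ 50.   6. -10.  81.   1.  93. -26.]
```

```bash

python3 -m inch '[[2.5,-2.2,0,0,0,0],[5,-4.4,0,0,0,0],[7.5,-6.6,0,0,0,0],[10,-8.8,0,0,0,0],[12.5,-11,0,0,0,0],[15,-13.2,0,0,0,0],[17.5,-15.4,0,0,0,0],[20,-17.6,0,0,0,0]]' | head -2
python3 -m inch '[[2.5,-1.8,0,0,0,-0.08],[5,-3.6,0,0,0,-0.16],[7.5,-5.4,0,0,0,-0.24],[10,-7.2,0,0,0,-0.32],[12.5,-9,0,0,0,-0.4],[15,-10.8,0,0,0,-0.48],[17.5,-12.6,0,0,0,-0.56],[20,-14.4,0,0,0,-0.64]]' | head -2
python3 go.py slope 87 14 110
```

```text
t: 2.2
position: [0.4779, -0.1343, 0.5034]
t: 2.87
position: [0.6043, 0.077, 0.5032]
t 2.87 pos [0.604 0.077 0.503] tgt [0.593 0.086 0.158] shift cm [ 0.28 -1.41 34.5 ] rot [ 0.207  0.307 -1.176] dist 34.5 q [ 13.  18. -35.  69.  10.  96. -49.]
```

```bash

python3 -m inch '[[0,-0.2,2,0.02,0.03,-0.115],[0,-0.4,4,0.04,0.06,-0.23],[0.1,-0.6,6,0.06,0.09,-0.345],[0.1,-0.8,8,0.08,0.12,-0.46],[0.1,-1,10,0.1,0.15,-0.575],[0.2,-1.1,13,0.12,0.18,-0.69],[0.2,-1.2,16,0.14,0.21,-0.805],[0.2,-1.2,18,0.16,0.24,-0.92]]' 4 20| head -2
python3 go.py slope 87 14 110
```

```text
t: 3.53
position: [0.5931, 0.0828, 0.3205]
t 3.53 pos [0.593 0.083 0.321] tgt [0.593 0.086 0.158] shift cm [-4.15  0.76 15.69] rot [ 0.044  0.066 -0.254] dist 16.2 q [ 27.  27. -47.  86.   4.  79.   6.]
```

```bash

python3 -m inch '[[-0.6,0.1,2,0.01,0.016,-0.06],[-1.2,0.2,4,0.02,0.033,-0.125],[-1.8,0.4,6,0.033,0.05,-0.19],[-2.4,0.5,8,0.044,0.066,-0.254],[-2.8,0.6,9.6,0.044,0.066,-0.254],[-3.2,0.7,11,0.044,0.066,-0.254],[-3.6,0.76,13,0.044,0.066,-0.254],[-4.15,0.76,15.7,0.044,0.066,-0.254]]' | head -2
python3 go.py slope 87 14 110
python3 - <<'E'
from cell import bot
import cv2,numpy as np
t=bot.camera("top")["pixels"][:,:,::-1];s=bot.camera("side")["pixels"][:,:,::-1]
a=cv2.resize(t[150:260,340:440],(400,440),interpolation=2);b=cv2.resize(s[100:210,305:405],(400,440),interpolation=2)
cv2.imwrite("pics/pin1.png",cv2.convertScaleAbs(np.hstack([a,b]),alpha=1.4))
E
```

```text
t: 4.2
position: [0.5963, 0.0871, 0.161]
t 4.2 pos [0.596 0.087 0.161] tgt [0.593 0.086 0.158] shift cm [ 0.01 -0.28  0.31] rot [ 0.007  0.004 -0.005] dist 0.4 q [ 27.  38. -47.  93.   9.  67.  19.]
```

View pics/pin1.png

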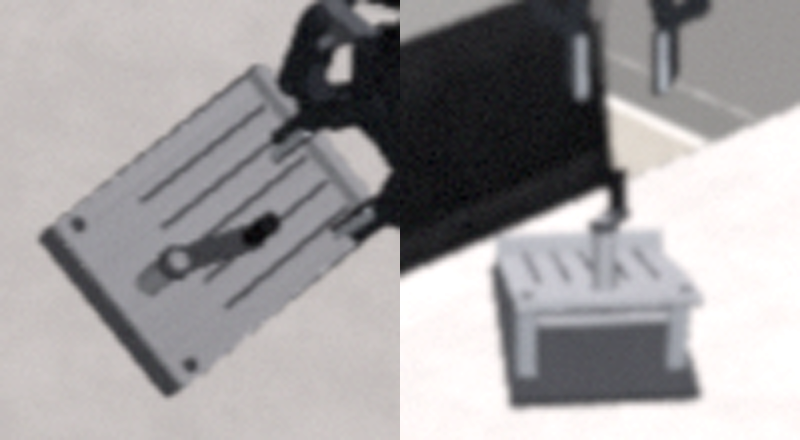

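The fingertips appear at (350,125) and (370,123) in the side view, straddling the pin column at about 360. In the top view they are near (408,186) and (424,207). I'll check the TCP projection against these.

```bash
python3 - <<'E'
from h import *
from cell import bot
from scipy.optimize import least_squares
s=bot.observe();p=T(s["position"]);Rt=T(s["tool_rot"]); print(s["width"])
for c in("top","side"):
    print(c,proj(c,p).round(1),[proj(c,p+Rt@T([0,y,z])).round(1).tolist() for y in(-.02,.02) for z in (-.006,)])
st=np.load("stand.npy");q=st[3]
print([ (c,proj(c,place(st,slope2stand([130-45*np.cos(q),45*np.sin(q),65]))).round(1)) for c in("top","side")])
E
```

```text
0.039889881334764586
top [[417.8 199.2]] [[[425.8, 206.3]], [[412.7, 190.1]]]
side [[359.4 123.5]] [[[367.7, 120.6]], [[351.0, 121.3]]]
[('top', array([[407.5, 205.8]])), ('side', array([[359.1, 141.6]]))]
```

```bash

python3 -m inch '[[0,0,1.5,0,0,0],[0,0,3,0,0,0],[0,0,4.5,0,0,0],[0,0,4.5,0,0,0],[0,0,4.5,0,0,0]]' | head -4
python3 go.py slope 87 14 45
```

```text
t: 4.72
position: [0.586, 0.0991, 0.1192]
tool_rot: [[-0.581, 0.787, -0.208], [0.739, 0.617, 0.269], [0.34, 0.002, -0.94]]
wrist_force: [0.9, 0.0, 0.3]
t 4.72 pos [0.586 0.099 0.119] tgt [0.58  0.104 0.097] shift cm [-0.05 -0.23  2.34] rot [ 0.004  0.002 -0.005] dist 2.4 q [ 26.  40. -46.  96.  11.  62.  18.]
```

```bash

python3 -m inch '[[-0.05,-0.2,0.8,0,0,0],[-0.05,-0.2,1.6,0,0,0],[-0.05,-0.2,2.3,0,0,0],[-0.05,-0.2,2.3,0,0,0]]' | grep -v rot
python3 go.py slope 87 14 45
python3 -m inch '[[0,0,0,0,0,0],[0,0,0,0,0,0],[0,0,0,0,0,0],[0,0,0,0,0,0],[0,0,0,0,0,0],[0,0,0,0,0,0]]' 0.5 25 | grep -v rot
python3 go.py slope 87 14 45
```

```text
t: 5.05
position: [0.5784, 0.1037, 0.0954]
wrist_force: [0.3, -0.1, -0.5]
width: 0.0401
grip_force: 0.0
t 5.05 pos [0.578 0.104 0.095] tgt [0.58  0.104 0.097] shift cm [-0.02  0.09 -0.18] rot [ 0.002  0.001 -0.005] dist 0.2 q [ 25.  41. -46.  98.  12.  59.  17.]
t: 5.55
position: [0.5801, 0.1038, 0.097]
wrist_force: [1.0, 0.5, 0.7]
width: 0.0107
grip_force: 24.5
t 5.55 pos [0.58  0.104 0.097] tgt [0.58  0.104 0.097] shift cm [ 0.02 -0.05 -0.  ] rot [ 0.005  0.003 -0.005] dist 0.0 q [ 25.  41. -46.  98.  11.  59.  17.]
```

```bash

python3 -m inch '[[0.3,-0.77,0,0,0,0],[0.84,-1.5,0,0,0,0],[1.48,-2.13,0,0,0,0],[2.24,-2.62,0,0,0,0],[3.08,-2.95,0,0,0,0],[3.96,-3.1,0,0,0,0],[4.5,-3.1,0,0,0,0],[4.5,-3.1,0,0,0,0]]' | grep -v rot
python3 go.py slope 132.2 45 45
python3 -m inch '[[0,0,0,0,0,0],[0,0,0,0,0,0],[0,0,0,0,0,0]]' 3 20 | grep -v rot
python3 -m inch '[[0,0,-1.5,0,0,0],[0,0,-3,0,0,0],[0,0,-5,0,0,0],[0,0,-7.5,0,0,0],[0,0,-10.5,0,0,0],[0,0,-13.5,0,0,0],[0,0,-16.5,0,0,0],[0,0,-19.5,0,0,0]]' | grep -v rot
python3 go.py carrier 0 0 150
```

```text
t: 6.22
position: [0.5309, 0.1185, 0.1127]
wrist_force: [7.0, 1.3, -3.2]
width: 0.0107
grip_force: 24.5
t 6.22 pos [0.531 0.118 0.113] tgt [0.529 0.118 0.113] shift cm [ 0.05 -0.21  0.03] rot [ 0.009  0.006 -0.004] dist 0.2 q [ 27.  37. -48. 105.   9.  57.  16.]
t: 6.47
position: [0.5281, 0.1177, 0.1118]
wrist_force: [-0.2, -0.1, -0.2]
width: 0.0299
grip_force: 0.0
t: 7.13
position: [0.5691, 0.065, 0.2965]
wrist_force: [0.5, -0.1, -0.7]
width: 0.03
grip_force: 0.0
t 7.13 pos [0.569 0.065 0.297] tgt [0.541 0.408 0.15 ] shift cm [22.02 19.02 23.56] rot [-0.155 -0.324  0.889] dist 37.4 q [ 33.  29. -51.  88.   4.  80.  21.]
```

```bash

python3 -m inch '[[2.2,1.9,2.0,-0.015,-0.03,0.09],[4.4,3.8,4,-0.03,-0.065,0.18],[6.6,5.7,6,-0.045,-0.1,0.27],[8.8,7.6,8,-0.06,-0.13,0.36],[11,9.5,10,-0.078,-0.16,0.445],[13.2,11.4,12.5,-0.093,-0.195,0.53],[15.4,13.3,15,-0.11,-0.23,0.62],[17.6,15.2,18,-0.125,-0.26,0.71]]' 8.5 | head -2
python3 go.py carrier 0 0 120
```

```text
t: 7.8
position: [0.5492, 0.339, 0.1863]
t 7.8 pos [0.549 0.339 0.186] tgt [0.541 0.408 0.12 ] shift cm [ 6.44 -1.05  7.09] rot [-0.026 -0.064  0.173] dist 9.6 q [ -9.  30. -36.  94.  16.  60. -51.]
```

```bash

python3 -m inch '[[1.6,-0.3,1.8,-0.006,-0.016,0.043],[3.2,-0.5,3.6,-0.013,-0.032,0.086],[4.8,-0.8,5.4,-0.02,-0.048,0.13],[6.4,-1.05,7.1,-0.026,-0.064,0.173],[6.4,-1.05,7.1,-0.026,-0.064,0.173],[6.4,-1.05,7.1,-0.026,-0.064,0.173]]' | head -2
python3 go.py carrier 0 0 60
python3 - <<'E'
from cell import bot
import cv2,numpy as np
t=bot.camera("top")["pixels"][:,:,::-1];s=bot.camera("side")["pixels"][:,:,::-1]
a=cv2.resize(t[190:260,225:295],(400,400),interpolation=2);b=cv2.resize(s[180:280,250:350],(400,400),interpolation=2)
c=cv2.resize(t[150:260,340:440],(220,200),interpolation=2);c=cv2.resize(t[155:255,340:440],(200,200),interpolation=2);d=cv2.resize(s[110:210,305:405],(200,200),interpolation=2)
e=np.hstack([c,d,np.zeros((200,400,3),np.uint8)])
cv2.imwrite("pics/car1.png",cv2.convertScaleAbs(np.vstack([np.hstack([a,b]),e]),alpha=1.4))
E
```

```text
t: 8.3
position: [0.5391, 0.4078, 0.1184]
t 8.3 pos [0.539 0.408 0.118] tgt [0.541 0.408 0.06 ] shift cm [0.12 0.23 5.84] rot [-0.005  0.001  0.009] dist 5.8 q [-21.  36. -30.  92.  20.  57. -70.]
```

View pics/car1.png

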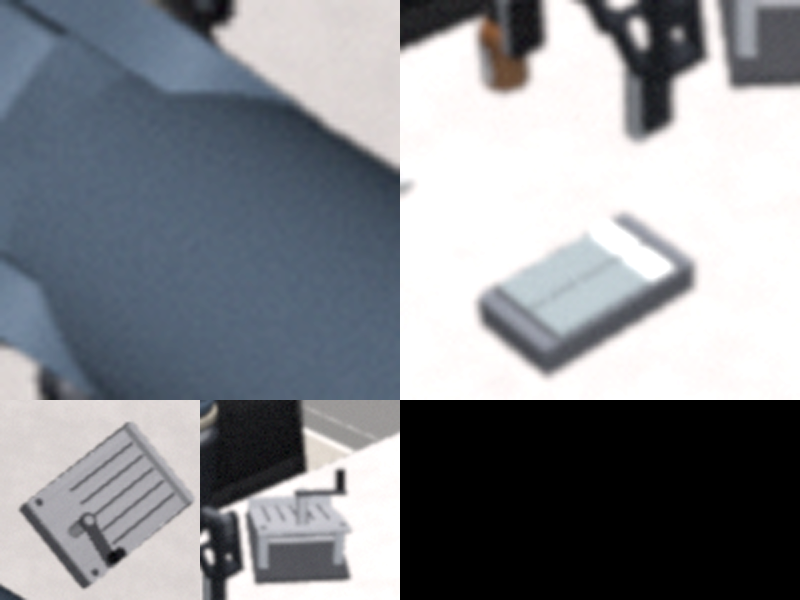

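The catch stands out along +y, as wanted. In the side view the fingertips are at (279,194) and (310,214), and the carrier corners average about (297,252). I'll check alignment by projection.

```bash
python3 - <<'E'
from h import *
from cell import bot
s=bot.observe();p=T(s["position"]);Rt=T(s["tool_rot"]); w=s["width"]
for y in(-w/2,w/2): print([proj("side",p+Rt@T([x,y,-.013])).round(1).tolist() for x in (-.011,.011)])
ca=np.load("fit.npy")[0]; b=[[sx*.05,sy*.028,z] for z in(0,.02) for sx,sy in((1,1),(1,-1),(-1,-1),(-1,1))]
print(proj("side",place(ca,T(b))).round(1).tolist())
E
```

```text
[[[314.3, 208.8]], [[305.3, 213.6]]]
[[[285.9, 190.5]], [[277.1, 194.8]]]
[[306.9, 238.3], [324.3, 250.9], [286.7, 273.6], [269.7, 259.4], [306.7, 231.1], [324.3, 243.6], [286.2, 266.1], [269.0, 252.0]]
```

```bash

python3 -m inch '[[0.1,0.2,2,0,0,0],[0.1,0.2,4,0,0,0.01],[0.1,0.2,6,0,0,0.01],[0.1,0.2,8,0,0,0.01],[0.1,0.2,9.5,0,0,0.01],[0.1,0.2,9.5,0,0,0.01],[0.1,0.2,9.5,0,0,0.01]]' | head -2
python3 go.py carrier 0 0 2
```

```text
t: 8.98
position: [0.5438, 0.4065, 0.0249]
t 8.98 pos [0.544 0.406 0.025] tgt [0.541 0.408 0.002] shift cm [ 0.13 -0.28  2.29] rot [-0.003 -0.    -0.006] dist 2.3 q [-22.  43. -27.  95.  24.  48. -73.]
```

```bash

python3 -m inch '[[0,0,0,0,0,0],[0,0,0,0,0,0],[0,0,0,0,0,0]]' | head -2
python3 go.py carrier 0 0 2; python3 -m inch '[[0,0,0,0,0,0]]' | head -2; python3 go.py carrier 0 0 2
```

```text
t: 9.23
position: [0.544, 0.4081, 0.0264]
t 9.23 pos [0.544 0.408 0.026] tgt [0.541 0.408 0.002] shift cm [-0.03 -0.26  2.44] rot [-0.001 -0.003 -0.005] dist 2.5 q [-22.  42. -27.  95.  24.  48. -73.]
t: 9.32
position: [0.5437, 0.4079, 0.0259]
t 9.32 pos [0.544 0.408 0.026] tgt [0.541 0.408 0.002] shift cm [-0.01 -0.24  2.39] rot [-0.001 -0.002 -0.005] dist 2.4 q [-22.  42. -27.  95.  24.  48. -73.]
```

```bash

python3 -m inch '[[0,-0.2,0.8,0,0,0],[0,-0.25,1.6,0,0,0],[0,-0.25,2.4,0,0,0],[0,-0.25,2.4,0,0,0]]' | grep -v rot
python3 go.py carrier 0 0 2
python3 -m inch '[[0,0,0,0,0,0],[0,0,0,0,0,0],[0,0,0,0,0,0],[0,0,0,0,0,0],[0,0,0,0,0,0],[0,0,0,0,0,0]]' 5 40 | grep -v rot
python3 go.py carrier 0 0 2
```

```text
t: 9.65
position: [0.5394, 0.4069, -0.0018]
wrist_force: [0.3, -0.1, -0.6]
width: 0.0852
grip_force: 0.0
t 9.65 pos [ 0.539  0.407 -0.002] tgt [0.541 0.408 0.002] shift cm [ 0.2   0.15 -0.38] rot [-0.005  0.003 -0.004] dist 0.5 q [-23.  44. -26.  96.  25.  46. -74.]
t: 10.15
position: [0.541, 0.4083, 0.0012]
wrist_force: [-0.9, 0.3, 1.1]
width: 0.0553
grip_force: 44.6
t 10.15 pos [0.541 0.408 0.001] tgt [0.541 0.408 0.002] shift cm [ 0.02  0.03 -0.08] rot [-0.002 -0.001 -0.005] dist 0.1 q [-23.  44. -26.  96.  25.  46. -74.]
```

```bash

python3 -m inch '[[0,0,-1.5,0,0,0],[0,0,-4,0,0,0],[0,0,-7,0,0,0],[0,0,-10,0,0,0],[0,0,-13,0,0,0],[0,0,-16,0,0,0],[0,0,-19,0,0,0],[0,0,-22,0,0,0]]' | grep -v rot
python3 go.py slope 56 0 140
```

```text
t: 10.82
position: [0.5407, 0.4075, 0.2234]
wrist_force: [-0.4, 0.0, -1.2]
width: 0.0553
grip_force: 44.5
t 10.82 pos [0.541 0.407 0.223] tgt [0.629 0.064 0.176] shift cm [-31.32  16.63   4.71] rot [ 0.157  0.323 -0.898] dist 35.8 q [-19.  31. -32.  87.  17.  67. -67.]
```

```bash

python3 -m inch '[[-2.6,1.4,0,0.013,0.027,-0.075],[-5.2,2.8,0,0.026,0.054,-0.15],[-7.8,4.2,0,0.04,0.08,-0.225],[-10.4,5.6,0,0.052,0.108,-0.3],[-13,7,0,0.065,0.135,-0.374],[-15.6,8.3,0,0.079,0.162,-0.449],[-18.3,9.7,0,0.092,0.19,-0.524],[-21,11.1,0,0.105,0.216,-0.6]]' | head -2
python3 go.py slope 56 0 120
```

```text
t: 11.48
position: [0.5996, 0.1758, 0.2215]
t 11.48 pos [0.6   0.176 0.222] tgt [0.625 0.069 0.157] shift cm [-12.04  -1.33   3.8 ] rot [ 0.052  0.106 -0.295] dist 12.7 q [ 16.  32. -44.  91.   8.  67.  -6.]
```

```bash

python3 -m inch '[[-2.4,-0.3,0.3,0.01,0.02,-0.06],[-4.8,-0.5,0.8,0.02,0.042,-0.12],[-7.2,-0.8,1.5,0.03,0.064,-0.18],[-9.6,-1.1,2.5,0.042,0.085,-0.24],[-12,-1.33,3.8,0.052,0.106,-0.295],[-12,-1.33,3.8,0.052,0.106,-0.295],[-12,-1.33,3.8,0.052,0.106,-0.295]]' | head -2
python3 -m inch '[[0,0,0,0,0,0]]' | head -1
python3 go.py slope 56 0 120
python3 - <<'E'
from cell import bot
import cv2,numpy as np
t=bot.camera("top")["pixels"][:,:,::-1];s=bot.camera("side")["pixels"][:,:,::-1]
a=cv2.resize(t[150:260,340:440],(400,440),interpolation=2);b=cv2.resize(s[100:210,305:405],(400,440),interpolation=2)
cv2.imwrite("pics/hov1.png",cv2.convertScaleAbs(np.hstack([a,b]),alpha=1.4))
E
```

```text
t: 12.07
position: [0.6241, 0.0686, 0.1547]
t: 12.15
t 12.15 pos [0.624 0.072 0.157] tgt [0.625 0.069 0.157] shift cm [-0.23 -0.13 -0.09] rot [ 0.001  0.    -0.004] dist 0.3 q [ 27.  41. -47.  89.  11.  69.  19.]
```

```bash

python3 -m inch '[[-0.1,-0.1,2,0,0,0],[-0.1,-0.1,4,0,0,0],[-0.1,-0.1,6,0,0,0],[-0.1,-0.1,8,0,0,0],[-0.1,-0.1,9.5,0,0,0],[-0.1,-0.1,10.2,0,0,0],[-0.1,-0.1,10.2,0,0,0],[-0.1,-0.1,10.2,0,0,0]]' | grep -v rot
python3 -m inch '[[0,0,0,0,0,0],[0,0,0,0,0,0]]' | grep force
python3 go.py slope 56 0 6
```

```text
t: 12.92
position: [0.6028, 0.0982, 0.0608]
wrist_force: [-0.9, 0.3, -0.5]
width: 0.0549
grip_force: 44.5
wrist_force: [0.0, 0.7, -1.1]
grip_force: 44.5
t 13.08 pos [0.603 0.097 0.061] tgt [0.6  0.1  0.05] shift cm [-0.01 -0.08  1.19] rot [ 0.002  0.002 -0.004] dist 1.2 q [ 24.  46. -45.  96.  14.  58.  17.]
```

```bash

python3 -m inch '[[0,-0.08,0.6,0,0,0],[0,-0.08,1.2,0,0,0],[0,-0.08,1.4,0,0,0],[0,-0.08,1.4,0,0,0],[0,-0.08,1.4,0,0,0]]' | grep force; python3 go.py slope 56 0 1.2
python3 -m inch '[[0,0,0.1,0,0,0],[0,0,0.1,0,0,0]]' | grep force; python3 go.py slope 56 0 1.2
python3 -m inch '[[0,0,0.1,0,0,0],[0,0,0.1,0,0,0]]' | grep force; python3 go.py slope 56 0 1.2
```

```text
wrist_force: [0.4, 0.3, -0.3]
grip_force: 44.5
t 13.5 pos [0.599 0.101 0.046] tgt [0.599 0.101 0.045] shift cm [-0.04  0.1   0.09] rot [-0.001  0.    -0.004] dist 0.1 q [ 24.  46. -44.  97.  15.  57.  17.]
wrist_force: [-0.1, 0.7, -1.9]
grip_force: 44.5
t 13.67 pos [0.599 0.101 0.046] tgt [0.599 0.101 0.045] shift cm [-0.03  0.08  0.02] rot [-0.     0.001 -0.004] dist 0.1 q [ 24.  46. -44.  97.  15.  57.  16.]
wrist_force: [-0.3, -1.2, 2.7]
grip_force: 45.0
t 13.83 pos [0.599 0.101 0.045] tgt [0.599 0.101 0.045] shift cm [-0.03  0.07 -0.01] rot [ 0.     0.001 -0.004] dist 0.1 q [ 24.  46. -44.  97.  15.  57.  16.]
```

```bash

for i in 1; do
python3 -m inch '[[-0.2,0,-0.05,0,0,0],[-0.35,0,-0.05,0,0,0],[-0.35,0,-0.05,0,0,0]]' | grep wrist_f; python3 go.py slope 50 0 1.2
python3 -m inch '[[-0.1,0,0,0,0,0],[-0.1,0,0,0,0,0]]' | grep wrist_f; python3 go.py slope 50 0 1.2
python3 -m inch '[[-0.1,0,0,0,0,0],[-0.1,0,0,0,0,0]]' | grep wrist_f; python3 go.py slope 50 0 1.2
done
```

```text
wrist_force: [0.5, -0.4, 1.2]
t 14.08 pos [0.601 0.098 0.044] tgt [0.603 0.097 0.043] shift cm [-0.26  0.07 -0.  ] rot [ 0.001  0.001 -0.004] dist 0.3 q [ 24.  47. -44.  96.  15.  57.  17.]
wrist_force: [-0.3, 0.4, 2.2]
t 14.25 pos [0.601 0.098 0.044] tgt [0.603 0.097 0.043] shift cm [-0.2   0.06  0.  ] rot [ 0.     0.    -0.004] dist 0.2 q [ 24.  47. -44.  96.  15.  57.  17.]
wrist_force: [-0.9, 0.8, 3.3]
t 14.42 pos [0.602 0.097 0.044] tgt [0.603 0.097 0.043] shift cm [-0.1   0.06 -0.  ] rot [ 0.     0.    -0.004] dist 0.1 q [ 24.  47. -44.  96.  15.  57.  17.]
```

```bash

python3 -m inch '[[-0.1,0,0,0,0,0],[-0.1,0,0,0,0,0]]' | grep wrist_f; python3 go.py slope 50 0 1.2
python3 -m inch '[[-0.1,0,0,0,0,0],[-0.1,0,0,0,0,0]]' | grep wrist_f; python3 go.py slope 50 0 1.2
python3 -m inch '[[-0.1,0,0,0,0,0],[-0.1,0,0,0,0,0]]' | grep wrist_f; python3 go.py slope 50 0 1.2
```

```text
wrist_force: [-0.9, 0.4, 3.9]
t 14.58 pos [0.602 0.096 0.043] tgt [0.603 0.097 0.043] shift cm [ 0.01  0.06 -0.  ] rot [ 0.     0.001 -0.004] dist 0.1 q [ 24.  47. -44.  96.  15.  57.  17.]
wrist_force: [-0.5, 0.4, 4.4]
t 14.75 pos [0.603 0.096 0.043] tgt [0.603 0.097 0.043] shift cm [ 0.12  0.07 -0.01] rot [ 0.     0.001 -0.004] dist 0.1 q [ 24.  47. -44.  96.  15.  57.  17.]
wrist_force: [0.3, 0.6, 4.2]
t 14.92 pos [0.604 0.095 0.042] tgt [0.603 0.097 0.043] shift cm [ 0.23  0.07 -0.  ] rot [ 0.     0.001 -0.004] dist 0.2 q [ 24.  47. -44.  96.  15.  57.  17.]
```

```bash

python3 -m inch '[[-0.1,0,0,0,0,0],[-0.1,0,0,0,0,0]]' | grep wrist_f; python3 go.py slope 50 0 1.2
python3 -m inch '[[-0.1,0,0,0,0,0],[-0.1,0,0,0,0,0]]' | grep wrist_f; python3 go.py slope 50 0 1.2
python3 - <<'E'
from cell import bot
import cv2,numpy as np
t=bot.camera("top")["pixels"][:,:,::-1];s=bot.camera("side")["pixels"][:,:,::-1]
a=cv2.resize(t[155:255,345:445],(400,400),interpolation=2);b=cv2.resize(s[110:210,305:405],(400,400),interpolation=2)
cv2.imwrite("pics/pl1.png",cv2.convertScaleAbs(np.hstack([a,b]),alpha=1.4))
E
```

```text
wrist_force: [-0.4, 0.6, 4.7]
t 15.08 pos [0.604 0.094 0.042] tgt [0.603 0.097 0.043] shift cm [ 0.32  0.08 -0.  ] rot [ 0.     0.001 -0.004] dist 0.3 q [ 24.  47. -44.  96.  15.  57.  17.]
wrist_force: [-2.5, 1.5, 6.2]
t 15.25 pos [0.604 0.094 0.042] tgt [0.603 0.097 0.043] shift cm [ 0.32  0.08 -0.  ] rot [-0.    -0.001 -0.004] dist 0.3 q [ 24.  47. -44.  96.  15.  57.  17.]
```

View pics/pl1.png

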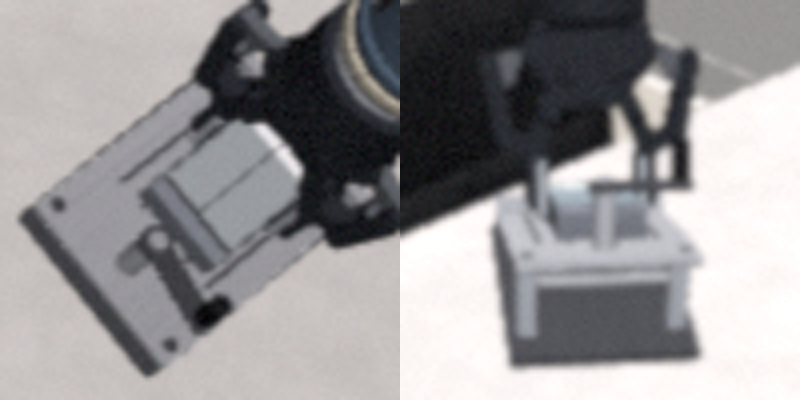

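The carrier is held square and central on the slope. It stopped against the ledge with about 2.5 N along the slope. I'll press lightly and let go.

```bash

python3 -m inch '[[-0.1,0,0,0,0,0],[-0.1,0,0,0,0,0],[-0.1,0,0,0,0,0]]' | grep wrist_f; python3 go.py slope 50 0 1.2
python3 -m inch '[[-0.1,0,0,0,0,0],[-0.1,0,0,0,0,0],[-0.1,0,0,0,0,0]]' 7.5 20 | grep -v rot; python3 go.py slope 50 0 1.2
python3 -m inch '[[0.05,0,-0.3,0,0,0],[0.1,0,-2,0,0,0],[0.1,0,-4,0,0,0],[0.1,0,-7,0,0,0],[0.1,0,-10,0,0,0],[0.1,0,-13,0,0,0],[0.1,0,-16,0,0,0],[0.1,0,-19,0,0,0]]' | grep -v rot
python3 go.py cover 0 0 120
```

```text
wrist_force: [-3.0, 2.3, 8.5]
t 15.6 pos [0.604 0.094 0.042] tgt [0.603 0.097 0.043] shift cm [ 0.32  0.07 -0.01] rot [-0.001 -0.002 -0.003] dist 0.3 q [ 24.  47. -44.  96.  15.  57.  17.]
t: 15.85
position: [0.6057, 0.0906, 0.04]
wrist_force: [-0.1, -0.2, -0.4]
width: 0.0749
grip_force: 0.0
t 15.85 pos [0.606 0.091 0.04 ] tgt [0.603 0.097 0.043] shift cm [ 0.73  0.16 -0.08] rot [-0.001  0.001 -0.005] dist 0.8 q [ 24.  47. -44.  96.  15.  57.  17.]
t: 16.52
position: [0.6456, 0.0408, 0.2212]
wrist_force: [0.1, 0.5, 0.1]
width: 0.0751
grip_force: 0.0
t 16.52 pos [0.646 0.041 0.221] tgt [0.394 0.298 0.12 ] shift cm [30.2  -3.85 21.72] rot [-0.226 -0.297  1.276] dist 37.4 q [ 28.  39. -47.  82.  10.  78.  22.]
```

```bash
python3 go.py cover 0 0 210
```

```text
t 16.52 pos [0.646 0.041 0.221] tgt [0.394 0.298 0.21 ] shift cm [33.27 -3.87 13.26] rot [-0.226 -0.297  1.276] dist 36.0 q [ 28.  39. -47.  82.  10.  78.  22.]
```

```bash

python3 -m inch '[[2.8,-0.3,1.1,-0.019,-0.025,0.106],[5.5,-0.6,2.2,-0.038,-0.05,0.212],[8.3,-1,3.3,-0.057,-0.075,0.32],[11.1,-1.3,4.4,-0.075,-0.1,0.425],[13.9,-1.6,5.5,-0.094,-0.124,0.53],[16.6,-1.9,6.6,-0.113,-0.149,0.638],[19.4,-2.2,7.7,-0.132,-0.174,0.745],[22.2,-2.6,8.8,-0.151,-0.198,0.85]]' 4 | head -2
python3 go.py cover 0 0 120
```

```text
t: 17.18
position: [0.4763, 0.2135, 0.2132]
t 17.18 pos [0.476 0.214 0.213] tgt [0.394 0.298 0.12 ] shift cm [ 5.52 -9.29 10.48] rot [-0.073 -0.099  0.42 ] dist 15.1 q [  8.  18. -40. 109.   5.  55. -45.]
```

```bash

python3 -m inch '[[1.1,-1.9,2.1,-0.015,-0.02,0.084],[2.2,-3.7,4.2,-0.03,-0.04,0.168],[3.3,-5.6,6.3,-0.044,-0.06,0.252],[4.4,-7.4,8.4,-0.06,-0.08,0.336],[5.5,-9.3,10.5,-0.073,-0.1,0.42],[5.5,-9.3,10.5,-0.073,-0.1,0.42],[5.5,-9.3,10.5,-0.073,-0.1,0.42],[5.5,-9.3,10.5,-0.073,-0.1,0.42]]' | head -2
python3 -m inch '[[0,0,0,0,0,0]]' | head -1
python3 go.py cover 0 0 40
python3 - <<'E'
from cell import bot
import cv2,numpy as np
t=bot.camera("top")["pixels"][:,:,::-1];s=bot.camera("side")["pixels"][:,:,::-1]
a=cv2.resize(t[155:255,345:445],(400,400),interpolation=2);b=cv2.resize(s[205:275,345:425],(400,350),interpolation=2)
b=cv2.resize(s[175:275,335:435],(400,400),interpolation=2)
cv2.imwrite("pics/cov1.png",cv2.convertScaleAbs(np.hstack([a,b]),alpha=1.4))
E
```

```text
t: 17.85
position: [0.3945, 0.297, 0.12]
t: 17.93
t 17.93 pos [0.395 0.296 0.12 ] tgt [0.394 0.298 0.04 ] shift cm [ 0.04 -0.23  8.03] rot [-0.001 -0.001  0.004] dist 8.0 q [-15.  21. -32. 117.  16.  46. -92.]
```

```bash

python3 -m inch '[[0,-0.1,2.5,0,0,0],[0,-0.2,5,0,0,0],[0,-0.2,7,0,0,0],[0,-0.2,8.5,0,0,0],[0,-0.2,9.5,0,0,0],[0,-0.2,9.5,0,0,0],[0,-0.2,9.5,0,0,0]]' | head -2
python3 -m inch '[[0,0,0,0,0,0]]' | head -1
python3 go.py cover 0 0 13
```

```text
t: 18.62
position: [0.3927, 0.2981, 0.025]
t: 18.7
t 18.7 pos [0.393 0.299 0.026] tgt [0.394 0.298 0.013] shift cm [-0.01  0.1   1.27] rot [-0.001 -0.002  0.005] dist 1.3 q [-20.  30. -27. 121.  23.  35. -99.]
```

```bash

python3 -m inch '[[0,0.05,0.6,0,0,0],[0,0.1,1.2,0,0,0],[0,0.1,1.2,0,0,0],[0,0.1,1.2,0,0,0]]' | grep wrist_f
python3 go.py cover 0 0 13
python3 -m inch '[[0,0,0,0,0,0],[0,0,0,0,0,0],[0,0,0,0,0,0],[0,0,0,0,0,0],[0,0,0,0,0,0],[0,0,0,0,0,0]]' 0.5 50 | grep -v rot
python3 go.py cover 0 0 13
python3 -m inch '[[0,0,-1,0,0,0],[0,0,-3,0,0,0],[0,0,-6,0,0,0],[0,0,-9,0,0,0],[0,0,-12,0,0,0],[0,0,-15,0,0,0],[0,0,-18,0,0,0],[0,0,-21,0,0,0]]' | grep -v rot
python3 go.py slope 60 0 150
```

```text
wrist_force: [-0.2, -0.1, 0.3]
t 19.03 pos [0.393 0.298 0.013] tgt [0.394 0.298 0.013] shift cm [ 0.1   0.05 -0.05] rot [-0.002  0.001  0.006] dist 0.1 q [ -21.   31.  -26.  121.   24.   33. -100.]
t: 19.53
position: [0.3931, 0.2981, 0.0131]
wrist_force: [-1.1, -0.1, 4.3]
width: 0.0104
grip_force: 51.2
t 19.53 pos [0.393 0.298 0.013] tgt [0.394 0.298 0.013] shift cm [0.04 0.05 0.01] rot [-0.002 -0.     0.006] dist 0.1 q [ -21.   31.  -26.  121.   24.   33. -100.]
t: 20.2
position: [0.3926, 0.2972, 0.2245]
wrist_force: [0.8, 0.0, -1.7]
width: 0.0103
grip_force: 50.5
t 20.2 pos [0.393 0.297 0.225] tgt [0.629 0.064 0.186] shift cm [-5.35 32.73  3.75] rot [ 0.223  0.299 -1.274] dist 33.4 q [-11.  13. -36. 111.   9.  59. -86.]
```

```bash

python3 -m inch '[[-0.4,2.7,0,0.019,0.025,-0.106],[-0.9,5.4,0,0.037,0.05,-0.212],[-1.3,8.2,0,0.056,0.075,-0.32],[-1.8,10.9,0,0.074,0.1,-0.425],[-2.2,13.6,0,0.093,0.125,-0.53],[-2.7,16.4,0,0.112,0.15,-0.637],[-3.1,19.1,0,0.13,0.174,-0.743],[-3.6,21.8,0,0.149,0.2,-0.85]]' | head -2
python3 go.py slope 50 0 150
```

```text
t: 20.87
position: [0.5507, 0.1406, 0.2228]
t 20.87 pos [0.551 0.141 0.223] tgt [0.634 0.057 0.183] shift cm [-10.74   6.26   1.14] rot [ 0.074  0.097 -0.419] dist 12.5 q [ 19.  25. -41. 100.   2.  63.  -6.]
```

```bash
python3 - <<'E'
from h import *
import cv2
im=cv2.cvtColor(cv2.imread("pics/cov1.png"),cv2.COLOR_BGR2GRAY)[:, :400].astype(float); im0=cv2.cvtColor(cv2.imread("pics/top0.png"),cv2.COLOR_BGR2GRAY).astype(float)
st=np.load("stand.npy")
def prof(xs,ys,z):
    o=[]
    for x in xs:
        v=[]
        for y in ys:
            p=proj("top",place(st,slope2stand([x,y,z])))[0]; u=((p+.5-[345,155])*4-.5).round().astype(int)
            v.append(im[u[1],u[0]] if 0<=u[0]<400 and 0<=u[1]<400 else np.nan)
        o.append(np.mean(v))
    return T(o)
xs=np.arange(-12,20,1.5); print("low end z20"); print([(float(x),int(a)) for x,a in zip(xs,prof(xs,np.arange(-18,19,3),20))])
xs=np.arange(80,116,1.5); print("up end z20"); print([(float(x),int(a)) for x,a in zip(xs,prof(xs,np.arange(-20,-8,2),20))]);
ys=np.arange(-40,41,2.); print("across z20"); print([(float(y),int(prof(np.arange(30,70,4),[y],20).mean())) for y in ys])
E
```

```text
low end z20
[(-12.0, 197), (-10.5, 197), (-9.0, 196), (-7.5, 195), (-6.0, 192), (-4.5, 185), (-3.0, 170), (-1.5, 153), (0.0, 136), (1.5, 128), (3.0, 126), (4.5, 123), (6.0, 116), (7.5, 109), (9.0, 127), (10.5, 164), (12.0, 205), (13.5, 223), (15.0, 228), (16.5, 229), (18.0, 230), (19.5, 230)]
up end z20
[(80.0, 157), (81.5, 157), (83.0, 156), (84.5, 149), (86.0, 133), (87.5, 105), (89.0, 95), (90.5, 106), (92.0, 119), (93.5, 126), (95.0, 128), (96.5, 127), (98.0, 120), (99.5, 106), (101.0, 87), (102.5, 77), (104.0, 72), (105.5, 72), (107.0, 78), (108.5, 92), (110.0, 121), (111.5, 140), (113.0, 147), (114.5, 148)]
across z20
[(-40.0, 145), (-38.0, 110), (-36.0, 110), (-34.0, 141), (-32.0, 154), (-30.0, 150), (-28.0, 128), (-26.0, 118), (-24.0, 141), (-22.0, 155), (-20.0, 157), (-18.0, 156), (-16.0, 157), (-14.0, 156), (-12.0, 157), (-10.0, 157), (-8.0, 156), (-6.0, 156), (-4.0, 157), (-2.0, 150), (0.0, 133), (2.0, 137), (4.0, 154), (6.0, 156), (8.0, 157), (10.0, 156), (12.0, 156), (14.0, 156), (16.0, 156), (18.0, 157), (20.0, 156), (22.0, 156), (24.0, 155), (26.0, 136), (28.0, 123), (30.0, 139), (32.0, 116), (34.0, 98), (36.0, 133), (38.0, 150), (40.0, 154)]
```

```bash

python3 -m inch '[[-2.7,1.6,0.2,0.018,0.024,-0.105],[-5.4,3.1,0.5,0.037,0.048,-0.21],[-8,4.7,0.8,0.055,0.073,-0.315],[-10.7,6.2,1.1,0.074,0.097,-0.42],[-10.7,6.2,1.1,0.074,0.097,-0.42],[-10.7,6.2,1.1,0.074,0.097,-0.42],[-10.7,6.2,1.1,0.074,0.097,-0.42]]' | head -2
python3 go.py slope 47.5 0.8 55
```

```text
t: 21.45
position: [0.6324, 0.0588, 0.1832]
t 21.45 pos [0.632 0.059 0.183] tgt [0.615 0.08  0.093] shift cm [-0.51 -0.03  9.43] rot [ 0.    -0.    -0.004] dist 9.4 q [ 26.  39. -43.  87.   8.  72.  23.]
```

```bash

python3 -m inch '[[-0.2,0,2,0,0,0],[-0.4,0,4,0,0,0],[-0.5,0,6,0,0,0],[-0.5,0,8,0,0,0],[-0.5,0,9.4,0,0,0],[-0.5,0,9.4,0,0,0],[-0.5,0,9.4,0,0,0],[-0.5,0,9.4,0,0,0]]' | grep -v rot
cat > prof.py <<'E'
import sys
from h import *
from cell import bot
import cv2
from go import target
x0,y0,ztcp=map(float,sys.argv[1:4])
P=bot.camera("top")["pixels"]; S=bot.camera("side")["pixels"]; np.save("last.npy",[P,S])
im=cv2.cvtColor(P,cv2.COLOR_RGB2GRAY).astype(np.float32)
st=np.load("stand.npy"); s=bot.observe()
Rs=rz(st[2])@S20; o=place(st,slope2stand([0,0,0]))[0]; print("TCP in slope mm",((T(s["position"])-o)@Rs*1000).round(1))
def samp(x,y,z):
    p=proj("top",place(st,slope2stand([x,y,z])))[0]; return cv2.getRectSubPix(im,(1,1),(float(p[0]),float(p[1])))[0,0]
zc=ztcp-13+10
for nm,ys in(("-y",np.arange(-24,-12,2)),("+y",np.arange(12,24,2))):
    xs=np.arange(x0+40,x0+64,1.5); print("upper edge",nm,[(float(x),int(np.mean([samp(x,y,zc) for y in ys]))) for x in xs])
xs=np.arange(x0+30,x0+44,3)
for sg in(-1,1): ys=np.arange(20,38,1.5)*sg; print("side edge",[(float(y),int(np.mean([samp(x,y,zc) for x in xs]))) for y in ys])
E
python3 prof.py 47.5 0.8 55
```

```text
t: 22.12
position: [0.6167, 0.0805, 0.0951]
wrist_force: [0.7, -0.5, 0.1]
width: 0.0105
grip_force: 50.5
TCP in slope mm [46.9 -0.6 57.4]
upper edge -y [(87.5, 130), (89.0, 130), (90.5, 131), (92.0, 130), (93.5, 130), (95.0, 127), (96.5, 121), (98.0, 111), (99.5, 103), (101.0, 101), (102.5, 101), (104.0, 97), (105.5, 85), (107.0, 72), (108.5, 69), (110.0, 77)]
upper edge +y [(87.5, 133), (89.0, 132), (90.5, 133), (92.0, 133), (93.5, 133), (95.0, 130), (96.5, 124), (98.0, 113), (99.5, 102), (101.0, 97), (102.5, 96), (104.0, 95), (105.5, 85), (107.0, 71), (108.5, 69), (110.0, 77)]
side edge [(-20.0, 130), (-21.5, 131), (-23.0, 131), (-24.5, 131), (-26.0, 130), (-27.5, 123), (-29.0, 112), (-30.5, 107), (-32.0, 104), (-33.5, 97), (-35.0, 82), (-36.5, 75)]
side edge [(20.0, 134), (21.5, 133), (23.0, 133), (24.5, 133), (26.0, 128), (27.5, 116), (29.0, 101), (30.5, 82), (32.0, 73), (33.5, 83), (35.0, 98), (36.5, 106)]
```

```bash
python3 -m inch '[[0,0,0,0,0,0]]' | head -1; python3 go.py slope 46.8 0.8 36
```

```text
t: 22.3
t 22.3 pos [0.617 0.08  0.095] tgt [0.611 0.085 0.075] shift cm [ 0.02 -0.11  2.1 ] rot [ 0.002  0.003 -0.004] dist 2.1 q [ 24.  43. -42.  93.  10.  62.  21.]
```

```bash
python3 -m inch '[[0,-0.1,0.7,0,0,0],[0,-0.1,1.4,0,0,0],[0,-0.1,2.1,0,0,0],[0,-0.1,2.1,0,0,0],[0,-0.1,2.1,0,0,0]]' | grep wrist_f;python3 -m inch '[[0,0,0,0,0,0],[0,0,0,0,0,0]]' | grep wrist_f; python3 go.py slope 46.8 0.8 36; python3 prof.py 47.5 0.8 35.5
python3 - <<'E'
import numpy as np,cv2
P,S=np.load("last.npy")
a=cv2.resize(P[165:240,355:430],(400,400),interpolation=2);b=cv2.resize(S[125:200,315:390],(400,400),interpolation=2)
cv2.imwrite("pics/cv2.png",cv2.convertScaleAbs(np.hstack([a,b])[:,:,::-1],alpha=1.5))
E
```

```text
wrist_force: [-0.4, -0.3, -1.4]
wrist_force: [0.4, -0.6, -1.4]
t 22.88 pos [0.611 0.085 0.073] tgt [0.611 0.085 0.075] shift cm [-0.    0.05 -0.15] rot [ 0.     0.001 -0.004] dist 0.2 q [ 23.  44. -41.  94.  11.  60.  21.]
TCP in slope mm [46.8  1.3 34.6]
upper edge -y [(87.5, 131), (89.0, 131), (90.5, 131), (92.0, 131), (93.5, 130), (95.0, 130), (96.5, 127), (98.0, 118), (99.5, 107), (101.0, 97), (102.5, 91), (104.0, 87), (105.5, 81), (107.0, 72), (108.5, 60), (110.0, 53)]
upper edge +y [(87.5, 133), (89.0, 134), (90.5, 133), (92.0, 133), (93.5, 133), (95.0, 132), (96.5, 129), (98.0, 121), (99.5, 110), (101.0, 100), (102.5, 93), (104.0, 87), (105.5, 81), (107.0, 72), (108.5, 60), (110.0, 53)]
side edge [(-20.0, 132), (-21.5, 133), (-23.0, 132), (-24.5, 129), (-26.0, 119), (-27.5, 108), (-29.0, 105), (-30.5, 108), (-32.0, 107), (-33.5, 101), (-35.0, 86), (-36.5, 74)]
side edge [(20.0, 134), (21.5, 134), (23.0, 133), (24.5, 134), (26.0, 133), (27.5, 128), (29.0, 113), (30.5, 94), (32.0, 76), (33.5, 74), (35.0, 88), (36.5, 102)]
```

```bash
python3 -m inch '[[0,0.06,0.05,0,0,0],[0,0.06,0.1,0,0,0],[0,0.06,0.1,0,0,0]]' | grep wrist_f;python3 go.py slope 46.8 0.8 33.2
python3 -m inch '[[0,0,0.1,0,0,0],[0,0,0.1,0,0,0]]' | grep wrist_f;python3 go.py slope 46.8 0.8 33.2
python3 -m inch '[[0,0,0.08,0,0,0],[0,0,0.08,0,0,0]]' | grep wrist_f; python3 go.py slope 46.8 0.8 33.2
```

```text
wrist_force: [0.5, 0.5, -1.1]
t 23.23 pos [0.611 0.085 0.072] tgt [0.611 0.085 0.072] shift cm [-0.   -0.01  0.03] rot [ 0.     0.001 -0.004] dist 0.0 q [ 23.  44. -41.  94.  11.  60.  20.]
wrist_force: [1.3, -1.0, 0.4]
t 23.4 pos [0.611 0.086 0.072] tgt [0.611 0.085 0.072] shift cm [ 0.01 -0.02 -0.04] rot [ 0.001  0.002 -0.004] dist 0.0 q [ 23.  44. -41.  94.  11.  60.  20.]
wrist_force: [-0.5, -1.6, 5.4]
t 23.57 pos [0.611 0.086 0.072] tgt [0.611 0.085 0.072] shift cm [ 0.01 -0.02 -0.04] rot [ 0.001  0.002 -0.004] dist 0.1 q [ 23.  44. -41.  94.  11.  60.  20.]
```

```bash
python3 -m inch '[[0,0,0,0,0,0],[0,0,0,0,0,0],[0,0,0,0,0,0],[0,0,0,0,0,0]]' 3.5 20| grep -v rot
python3 -m inch '[[0,0,-0.5,0,0,0],[0,0,-1.5,0,0,0],[0,0,-3,0,0,0],[0,0,-5,0,0,0],[0,0,-8,0,0,0],[0,0,-11,0,0,0],[0,0,-11,0,0,0],[0,0,-11,0,0,0]]' | grep -v rot
python3 prof.py 47.5 0.8 33
python3 - <<'E'
import numpy as np,cv2
P,S=np.load("last.npy")
a=cv2.resize(P[160:250,350:440],(400,400),interpolation=2);b=cv2.resize(S[120:200,315:395],(400,400),interpolation=2)
cv2.imwrite("pics/cv3.png",cv2.convertScaleAbs(np.hstack([a,b])[:,:,::-1],alpha=1.5))
E
python3 go.py slope 130 45 110
```

```text
t: 23.9
position: [0.6105, 0.086, 0.0707]
wrist_force: [0.1, 0.6, 0.1]
width: 0.0356
grip_force: 0.0
t: 24.57
position: [0.6357, 0.056, 0.1769]
wrist_force: [-0.5, 0.6, -1.1]
width: 0.0351
grip_force: 0.0
TCP in slope mm [ 47.    1.2 141.5]
upper edge -y [(87.5, 129), (89.0, 129), (90.5, 129), (92.0, 129), (93.5, 128), (95.0, 126), (96.5, 120), (98.0, 110), (99.5, 99), (101.0, 91), (102.5, 85), (104.0, 80), (105.5, 71), (107.0, 59), (108.5, 53), (110.0, 50)]
upper edge +y [(87.5, 131), (89.0, 131), (90.5, 131), (92.0, 131), (93.5, 131), (95.0, 129), (96.5, 123), (98.0, 113), (99.5, 101), (101.0, 92), (102.5, 86), (104.0, 80), (105.5, 70), (107.0, 59), (108.5, 53), (110.0, 50)]
side edge [(-20.0, 129), (-21.5, 130), (-23.0, 130), (-24.5, 129), (-26.0, 124), (-27.5, 114), (-29.0, 106), (-30.5, 106), (-32.0, 104), (-33.5, 99), (-35.0, 85), (-36.5, 71)]
side edge [(20.0, 131), (21.5, 131), (23.0, 131), (24.5, 131), (26.0, 130), (27.5, 122), (29.0, 109), (30.5, 93), (32.0, 76), (33.5, 72), (35.0, 86), (36.5, 99)]
t 24.67 pos [0.633 0.056 0.174] tgt [0.544 0.099 0.173] shift cm [ 8.28 -4.41  3.14] rot [-0.     0.001 -0.004] dist 9.9 q [ 26.  39. -43.  87.   8.  72.  23.]
```

View pics/cv3.png

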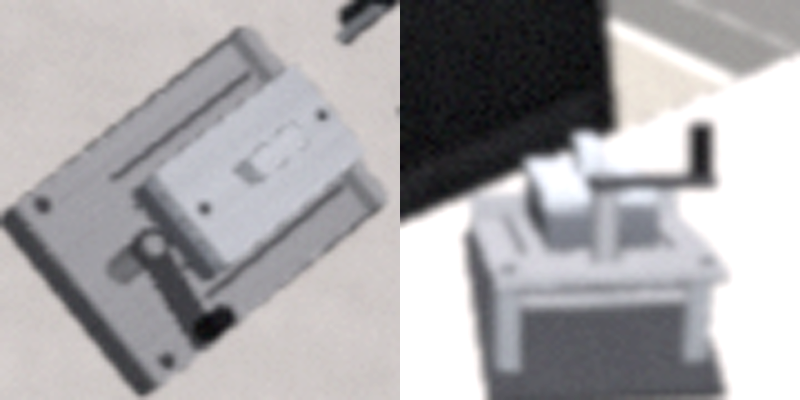

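The cover looks flush and square on the carrier. Its upper edge is at slope x of about 98.5, against about 99–100 for the carrier, and the centre y values agree within 0.5 mm. Next I'll bring the catch back.

```bash

python3 -m inch '[[2.1,-1.1,0,0,0,0],[4.2,-2.1,0,0,0,0],[6.3,-3.2,0,0,0,0],[8.5,-4.3,0,0,0,0],[8.5,-4.3,1.5,0,0,0],[8.5,-4.3,3,0,0,0],[8.5,-4.3,3,0,0,0],[8.5,-4.3,3,0,0,0]]' 2.6 | head -2
python3 -m inch '[[0,0,0,0,0,0],[0,0,0,0,0,0]]' | grep width
python3 go.py slope 132 43.5 45
```

```text
t: 25.33
position: [0.5432, 0.1006, 0.174]
width: 0.0259
t 25.5 pos [0.545 0.101 0.175] tgt [0.53  0.118 0.112] shift cm [ 0.04 -0.06  6.71] rot [ 0.001  0.001 -0.004] dist 6.7 q [ 27.  32. -46. 100.   5.  65.  20.]
```

```bash

python3 -m inch '[[0,-0.05,1.5,0,0,0],[0,-0.05,3,0,0,0],[0,-0.05,4,0,0,0],[0,-0.05,4,0,0,0]]' | grep wrist_f
python3 go.py slope 132 43.5 45
python3 -m inch '[[0,0,0.8,0,0,0],[0,0,1.6,0,0,0],[0,0,2.4,0,0,0],[0,0,2.6,0,0,0],[0,0,2.6,0,0,0]]' | grep -v rot
python3 go.py slope 132 43.5 45
```

```text
wrist_force: [0.3, -0.1, 0.3]
t 25.83 pos [0.534 0.111 0.136] tgt [0.53  0.118 0.112] shift cm [-0.04  0.14  2.5 ] rot [-0.002 -0.001 -0.004] dist 2.5 q [ 26.  34. -45. 103.   6.  60.  19.]
t: 26.25
position: [0.5295, 0.1181, 0.1124]
wrist_force: [-0.2, -0.5, 0.9]
width: 0.0257
grip_force: 0.0
t 26.25 pos [0.529 0.118 0.112] tgt [0.53  0.118 0.112] shift cm [-0.02  0.07 -0.01] rot [-0.001  0.    -0.004] dist 0.1 q [ 25.  36. -45. 104.   7.  57.  18.]
```

```bash

python3 -m inch '[[0,0,0,0,0,0],[0,0,0,0,0,0],[0,0,0,0,0,0],[0,0,0,0,0,0],[0,0,0,0,0,0]]' 0.5 25 | grep -v rot
python3 -m inch '[[-0.96,0,0,0,0,0],[-1.83,0.2,0,0,0,0],[-2.63,0.6,0,0,0,0],[-3.34,1.15,0,0,0,0],[-3.91,1.85,0,0,0,0],[-4.34,2.6,0,0,0,0],[-4.61,3.5,0,0,0,0],[-4.7,4.35,0,0,0,0]]' | grep -v rot
python3 -m inch '[[0,0,0,0,0,0],[0,0,0,0,0,0],[0,0,0,0,0,0]]' | grep wrist_f
python3 go.py slope 85 0 45
```

```text
t: 26.67
position: [0.5309, 0.1184, 0.1133]
wrist_force: [3.0, 2.6, -3.2]
width: 0.0107
grip_force: 25.2
t: 27.33
position: [0.5954, 0.0974, 0.093]
wrist_force: [6.1, -16.9, -5.7]
width: 0.0074
grip_force: 24.7
wrist_force: [9.4, -12.9, -9.3]
t 27.58 pos [0.597 0.098 0.093] tgt [0.592 0.111 0.096] shift cm [1.37 0.3  0.12] rot [ 0.001  0.017 -0.013] dist 1.4 q [ 22.  41. -41.  96.  10.  60.  19.]
```

```bash

python3 -m inch '[[0,0,0,0,0,0],[0,0,0,0,0,0],[0,0,0,0,0,0],[0,0,0,0,0,0],[0,0,0,0,0,0]]' 2.6 20 | grep -v rot
python3 go.py slope 85 0 45
```

```text
t: 28.0
position: [0.5914, 0.1107, 0.097]
wrist_force: [0.3, -1.6, -0.5]
width: 0.0262
grip_force: 0.0
t 28.0 pos [0.591 0.111 0.097] tgt [0.592 0.111 0.096] shift cm [-0.03  0.03  0.06] rot [ 0.     0.001 -0.003] dist 0.1 q [ 22.  41. -42.  96.   9.  60.  19.]
```

```bash

python3 -m inch '[[0,0.2,0,0,0,0],[0,0.4,0,0,0,0],[0,0.4,0,0,0,0]]' | grep wrist_f; python3 go.py slope 85 0 45
python3 -m inch '[[0,0.2,0,0,0,0],[0,0.4,0,0,0,0],[0,0.4,0,0,0,0]]' | grep wrist_f; python3 go.py slope 85 0 45
python3 -m inch '[[0,0.2,0,0,0,0],[0,0.2,0,0,0,0]]' | grep wrist_f; python3 go.py slope 85 0 45
```

```text
wrist_force: [-0.2, 0.3, -0.0]
t 28.25 pos [0.595 0.113 0.097] tgt [0.592 0.111 0.096] shift cm [-0.   -0.39  0.07] rot [ 0.     0.001 -0.003] dist 0.4 q [ 22.  41. -42.  96.   9.  60.  19.]
wrist_force: [0.1, -0.8, 0.0]
t 28.5 pos [0.598 0.115 0.097] tgt [0.592 0.111 0.096] shift cm [ 0.05 -0.76  0.07] rot [ 0.     0.002 -0.004] dist 0.8 q [ 21.  41. -42.  95.   9.  60.  18.]
wrist_force: [-3.0, -3.9, 1.9]
t 28.67 pos [0.599 0.116 0.097] tgt [0.592 0.111 0.096] shift cm [ 0.06 -0.86  0.06] rot [-0.002  0.001 -0.004] dist 0.9 q [ 21.  42. -42.  95.   9.  60.  18.]
```

```bash

python3 -m inch '[[0,-0.4,0,0,0,0],[0,-0.8,0,0,0,0],[0,-0.8,0,0,0,0]]' | grep wrist_f
python3 -m inch '[[0,0,-1.5,0,0,0],[0,0,-3,0,0,0],[0,0,-6,0,0,0],[0,0,-9,0,0,0],[0,0,-12,0,0,0],[0,0,-15,0,0,0],[0,0,-18,0,0,0],[0,0,-18,0,0,0]]' | grep -v rot
python3 prof.py 47.5 0.8 33
python3 - <<'E'
import numpy as np,cv2
from h import *
P,S=np.load("last.npy"); st=np.load("stand.npy")
from scipy import ndimage
for n,im,(x0,y0,x1,y1) in(("top",P,(375,185,420,235)),("side",S,(345,130,385,170))):
    g=cv2.cvtColor(im,cv2.COLOR_RGB2GRAY)[y0:y1,x0:x1]; ys,xs=np.where(g<35); print(n,len(xs),xs.mean()+x0 if len(xs) else 0,ys.mean()+y0 if len(xs) else 0)
for q in(0,.2,1.57): print(q,[(c,proj(c,place(st,slope2stand([130-45*np.cos(q),45*np.sin(q),z]))).round(1).tolist()) for c in("top","side") for z in(53,)])
a=cv2.resize(P[160:250,350:440],(400,400),interpolation=2);b=cv2.resize(S[120:200,315:395],(400,400),interpolation=2)
cv2.imwrite("pics/fin.png",cv2.convertScaleAbs(np.hstack([a,b])[:,:,::-1],alpha=1.5))
E
```

```text
wrist_force: [-1.0, -0.7, -0.2]
t: 29.58
position: [0.6352, 0.0626, 0.2724]
wrist_force: [-0.7, -0.4, -0.2]
width: 0.0263
grip_force: 0.0
TCP in slope mm [ 85.1  -2.  227. ]
upper edge -y [(87.5, 128), (89.0, 128), (90.5, 128), (92.0, 127), (93.5, 124), (95.0, 118), (96.5, 107), (98.0, 98), (99.5, 90), (101.0, 85), (102.5, 83), (104.0, 79), (105.5, 70), (107.0, 59), (108.5, 53), (110.0, 51)]
upper edge +y [(87.5, 130), (89.0, 130), (90.5, 130), (92.0, 130), (93.5, 129), (95.0, 123), (96.5, 112), (98.0, 102), (99.5, 94), (101.0, 89), (102.5, 85), (104.0, 79), (105.5, 70), (107.0, 59), (108.5, 51), (110.0, 49)]
side edge [(-20.0, 128), (-21.5, 128), (-23.0, 129), (-24.5, 129), (-26.0, 128), (-27.5, 121), (-29.0, 111), (-30.5, 105), (-32.0, 103), (-33.5, 99), (-35.0, 84), (-36.5, 71)]
side edge [(20.0, 130), (21.5, 130), (23.0, 130), (24.5, 128), (26.0, 120), (27.5, 102), (29.0, 94), (30.5, 88), (32.0, 74), (33.5, 71), (35.0, 85), (36.5, 98)]
top 42 400.76190476190476 201.54761904761904
side 203 350.1034482758621 138.66502463054186
0 [('top', [[401.3, 201.8]]), ('side', [[353.3, 146.6]])]
0.2 [('top', [[403.8, 205.4]]), ('side', [[357.0, 146.5]])]
1.57 [('top', [[400.6, 231.4]]), ('side', [[374.8, 148.6]])]
```

```bash
python3 - <<'E'
from h import *
import cv2
st=np.load("stand.npy")
def rect(im,z,x=(-15,115),y=(-45,45),k=2):
    xs=np.arange(x[0],x[1],1/k); ys=np.arange(y[0],y[1],1/k); X,Y=np.meshgrid(xs,ys)
    p=proj("top",place(st,slope2stand(np.c_[X.ravel(),Y.ravel(),np.full(X.size,z)]))).astype(np.float32).reshape(X.shape+(2,))
    return cv2.remap(im,p[...,0],p[...,1],cv2.INTER_CUBIC).astype(np.float32)
inv=lambda i:i
now=cv2.cvtColor(np.load("last.npy")[0],cv2.COLOR_RGB2GRAY)
# rebuild earlier crops into full frames
def full(path,x0,y0,n,al):
    c=cv2.cvtColor(cv2.imread(path),cv2.COLOR_BGR2GRAY)[:, :400]; c=cv2.resize(c,(n,n),interpolation=cv2.INTER_AREA).astype(np.float32)/al
    f=np.full((400,640),np.nan,np.float32); f[y0:y0+n,x0:x0+n]=c; return np.nan_to_num(f,nan=0)
bef=full("pics/cv3.png",350,160,90,1.5); car=full("pics/cov1.png",345,155,100,1.4)
A=rect(bef,30);B=rect(now.astype(np.float32),30); C=rect(car,20)
def prof(M,lo,hi,y0,y1): 
    r=M[int((y0+45)*2):int((y1+45)*2)].mean(0); i=slice(int((lo+15)*2),int((hi+15)*2)); return [(float(lo+j*1.5),int(v)) for j,v in enumerate(r[i][::3])]
for n,M in(("before",A),("now",B),("carrier",C)):
    print(n,"low",prof(M,-14,14,-20,20)); print(n,"up",prof(M,86,112,-24,-14))
# rib/cover texture registration between before/now in central window
a=A[36:144,60:170];b=B[36:144,60:170]
hw=cv2.createHanningWindow(a.shape[::-1],cv2.CV_32F); print("shift mm (x,y)",T(cv2.phaseCorrelate(cv2.Laplacian(a,cv2.CV_32F),cv2.Laplacian(b,cv2.CV_32F),hw)[0])/2)
# template of the two black holes (x~ +-40)
for n,M in(("before",A),("now",B)):
    W=cv2.GaussianBlur(M,(0,0),2)
    for xs in((5,20),(78,92)):
        i0=int((xs[0]+15)*2);s=W[70:140-20,i0:int((xs[1]+15)*2)]; k=np.unravel_index(s.argmin(),s.shape); print(n,"hole x",xs[0]+k[1]/2,"y",(70+k[0])/2-45,int(s.min()))
E
```

```text
before low [(-14.0, 135), (-12.5, 135), (-11.0, 135), (-9.5, 135), (-8.0, 136), (-6.5, 135), (-5.0, 133), (-3.5, 130), (-2.0, 127), (-0.5, 125), (1.0, 124), (2.5, 121), (4.0, 119), (5.5, 120), (7.0, 122), (8.5, 125), (10.0, 127), (11.5, 128), (13.0, 128)]
before up [(86.0, 129), (87.5, 129), (89.0, 129), (90.5, 128), (92.0, 129), (93.5, 129), (95.0, 127), (96.5, 121), (98.0, 111), (99.5, 99), (101.0, 91), (102.5, 85), (104.0, 80), (105.5, 71), (107.0, 59), (108.5, 52), (110.0, 49), (111.5, 50)]
now low [(-14.0, 135), (-12.5, 134), (-11.0, 134), (-9.5, 134), (-8.0, 134), (-6.5, 132), (-5.0, 130), (-3.5, 127), (-2.0, 125), (-0.5, 123), (1.0, 120), (2.5, 117), (4.0, 118), (5.5, 121), (7.0, 124), (8.5, 127), (10.0, 128), (11.5, 128), (13.0, 128)]
now up [(86.0, 128), (87.5, 128), (89.0, 128), (90.5, 128), (92.0, 128), (93.5, 126), (95.0, 118), (96.5, 107), (98.0, 97), (99.5, 90), (101.0, 85), (102.5, 84), (104.0, 81), (105.5, 71), (107.0, 58), (108.5, 52), (110.0, 49), (111.5, 49)]
carrier low [(-14.0, 141), (-12.5, 141), (-11.0, 140), (-9.5, 140), (-8.0, 140), (-6.5, 138), (-5.0, 134), (-3.5, 125), (-2.0, 113), (-0.5, 101), (1.0, 93), (2.5, 90), (4.0, 88), (5.5, 84), (7.0, 79), (8.5, 86), (10.0, 109), (11.5, 137), (13.0, 155)]
carrier up [(86.0, 91), (87.5, 75), (89.0, 69), (90.5, 75), (92.0, 84), (93.5, 89), (95.0, 91), (96.5, 91), (98.0, 86), (99.5, 76), (101.0, 63), (102.5, 54), (104.0, 51), (105.5, 52), (107.0, 57), (108.5, 69), (110.0, 84), (111.5, 97)]
shift mm (x,y) [-0.05087491  0.12730717]
before hole x 5.0 y 1.0 76
before hole x 89.0 y 0.5 74
now hole x 5.0 y 0.5 80
now hole x 78.0 y 0.5 7
```

The catch is down (q≈0), but the fingers nudged the cover about 1.5 mm down-slope while the pin slipped. It now sits about 3 mm off flush. I'll push the rib back up the slope gently with closed fingers.

```bash
python3 go.py slope 8 0 110
```

```text
t 29.68 pos [0.632 0.063 0.267] tgt [0.651 0.037 0.131] shift cm [-7.68 -0.21 11.72] rot [ 0.003  0.003 -0.004] dist 14.0 q [ 26.  35. -44.  82.   5.  80.  22.]
```

```bash

python3 -m inch '[[-2.5,-0.1,0,0,0,0],[-5,-0.2,1,0,0,0],[-7.7,-0.2,3,0,0,0],[-7.7,-0.2,6,0,0,0],[-7.7,-0.2,9,0,0,0],[-7.7,-0.2,11.7,0,0,0],[-7.7,-0.2,11.7,0,0,0],[-7.7,-0.2,11.7,0,0,0]]' 0 20 | grep -v rot
python3 -m inch '[[0,0,0,0,0,0]]' | grep wrist_f; python3 go.py slope 10 0 38
```

```text
t: 30.35
position: [0.6479, 0.0371, 0.1281]
wrist_force: [-0.4, -0.9, 1.6]
width: 0.0002
grip_force: 0.0
wrist_force: [0.5, -0.2, -0.1]
t 30.43 pos [0.65  0.037 0.131] tgt [0.634 0.058 0.064] shift cm [0.23 0.01 7.18] rot [ 0.002  0.002 -0.004] dist 7.2 q [ 26.  43. -41.  86.  10.  69.  24.]
```

```bash

python3 -m inch '[[0.2,0,2,0,0,0],[0.2,0,4,0,0,0],[0.2,0,5.5,0,0,0],[0.2,0,6.5,0,0,0],[0.2,0,7.2,0,0,0],[0.2,0,7.2,0,0,0],[0.2,0,7.2,0,0,0]]' | grep wrist_f
python3 -m inch '[[0.2,0,0,0,0,0],[0.4,0,0,0,0,0],[0.4,0,0,0,0,0]]' | grep wrist_f; python3 prof.py 47.5 0.8 33 | head -2 | cut -c1-150
python3 -m inch '[[0.2,0,0,0,0,0],[0.2,0,0,0,0,0],[0.2,0,0,0,0,0]]' | grep wrist_f; python3 prof.py 47.5 0.8 33 | head -2| cut -c1-150
```

```text
wrist_force: [0.6, -0.1, 0.8]
wrist_force: [0.3, -0.2, 0.3]
TCP in slope mm [13.8  0.6 37.4]
upper edge -y [(87.5, 129), (89.0, 129), (90.5, 130), (92.0, 130), (93.5, 126), (95.0, 119), (96.5, 108), (98.0, 98), (99.5, 90), (101.0, 86), (102.5,
wrist_force: [1.4, -0.3, 0.4]
TCP in slope mm [15.7  0.9 36.8]
upper edge -y [(87.5, 129), (89.0, 130), (90.5, 129), (92.0, 129), (93.5, 126), (95.0, 119), (96.5, 108), (98.0, 98), (99.5, 91), (101.0, 86), (102.5,
```

Measurement works at this pose. I'll step up in 1 mm moves, watching the value at x=98, which was 98 at the shifted position. The aim is about 115 there.

```bash

f(){ python3 prof.py 47.5 0.8 33 | head -3 | cut -d')' -f5-10; python3 -c "
from cell import bot
from h import *
st=np.load('stand.npy');s=bot.observe();print((T(s['wrist_force'])@(rz(st[2])@S20)).round(1),((T(s['position'])-place(st,slope2stand([0,0,0]))[0])@(rz(st[2])@S20)*1000).round(1))"; }
python3 -m inch '[[0.15,0,0,0,0,0],[0.15,0,0,0,0,0]]' >/dev/null; f
python3 -m inch '[[0.1,0,0,0,0,0],[0.1,0,0,0,0,0]]' >/dev/null; f
python3 -m inch '[[0.1,0,0,0,0,0],[0.1,0,0,0,0,0]]' >/dev/null; f
```

```text
TCP in slope mm [17.4  0.8 36.8]
, (93.5, 126), (95.0, 119), (96.5, 108), (98.0, 98), (99.5, 91), (101.0, 86
, (93.5, 130), (95.0, 124), (96.5, 114), (98.0, 103), (99.5, 95), (101.0, 90
[ 0.3  0.4 -0. ] [17.4  0.8 36.8]
TCP in slope mm [18.3  0.8 36.8]
, (93.5, 126), (95.0, 119), (96.5, 108), (98.0, 98), (99.5, 91), (101.0, 86
, (93.5, 130), (95.0, 124), (96.5, 114), (98.0, 104), (99.5, 95), (101.0, 90
[-0.4 -0.1  0.2] [18.3  0.8 36.8]
TCP in slope mm [19.3  0.8 36.8]
, (93.5, 126), (95.0, 120), (96.5, 109), (98.0, 99), (99.5, 91), (101.0, 86
, (93.5, 130), (95.0, 124), (96.5, 114), (98.0, 103), (99.5, 95), (101.0, 89
[ 0.  -0.9 -0.5] [19.3  0.8 36.8]
```

```bash

f(){ python3 prof.py 47.5 0.8 33 | head -3 | cut -d')' -f5-10; }
python3 -m inch '[[0.1,0,0,0,0,0],[0.1,0,0,0,0,0]]' |grep wrist_f; f
python3 -m inch '[[0.1,0,0,0,0,0],[0.1,0,0,0,0,0]]' |grep wrist_f; f
python3 -m inch '[[0.1,0,0,0,0,0],[0.1,0,0,0,0,0]]' |grep wrist_f; f
```

```text
wrist_force: [-0.5, -0.5, 0.1]
TCP in slope mm [20.2  0.8 36.8]
, (93.5, 129), (95.0, 124), (96.5, 115), (98.0, 104), (99.5, 95), (101.0, 90
, (93.5, 131), (95.0, 127), (96.5, 119), (98.0, 107), (99.5, 98), (101.0, 91
wrist_force: [-0.3, -1.2, -0.4]
TCP in slope mm [21.3  0.9 36.8]
, (93.5, 129), (95.0, 128), (96.5, 122), (98.0, 113), (99.5, 103), (101.0, 95
, (93.5, 132), (95.0, 130), (96.5, 125), (98.0, 115), (99.5, 102), (101.0, 92
wrist_force: [0.9, -0.2, 0.9]
TCP in slope mm [22.4  0.8 36.9]
, (93.5, 130), (95.0, 130), (96.5, 127), (98.0, 120), (99.5, 110), (101.0, 99
, (93.5, 132), (95.0, 131), (96.5, 129), (98.0, 123), (99.5, 112), (101.0, 99
```

```bash

python3 -m inch '[[-0.4,0,0,0,0,0],[-0.8,0,0,0,0,0],[-0.8,0,-2,0,0,0],[-0.8,0,-4.5,0,0,0],[-0.8,0,-8,0,0,0],[-0.8,0,-12,0,0,0],[-0.8,0,-16,0,0,0],[-0.8,0,-20,0,0,0]]' | grep -v rot
python3 -m inch '[[0,0,0,0,0,0],[0,0,0,0,0,0],[0,0,0,0,0,0]]' | grep wrist_f
python3 prof.py 47.5 0.8 33
python3 - <<'E'
import numpy as np,cv2
P,S=np.load("last.npy"); t0=cv2.imread("pics/top0.png")[:,:,::-1]
for n,(x0,y0,x1,y1) in dict(bottle=(305,140,335,170),timer=(235,130,280,172),beaker=(183,268,220,300)).items():
    print(n,np.abs(P[y0:y1,x0:x1].astype(int)-t0[y0:y1,x0:x1]).mean().round(2))
g=cv2.cvtColor(P,cv2.COLOR_RGB2GRAY)[185:235,375:420]; ys,xs=np.where(g<35); print("pin",xs.mean()+375,ys.mean()+185)
E
```

```text
t: 33.98
position: [0.6731, 0.0061, 0.2542]
wrist_force: [1.5, 0.4, -0.1]
width: 0.0004
grip_force: 0.0
wrist_force: [-0.6, -0.2, -0.7]
TCP in slope mm [ 14.6   1.7 234.9]
upper edge -y [(87.5, 128), (89.0, 128), (90.5, 128), (92.0, 128), (93.5, 128), (95.0, 128), (96.5, 126), (98.0, 119), (99.5, 108), (101.0, 99), (102.5, 91), (104.0, 81), (105.5, 70), (107.0, 59), (108.5, 53), (110.0, 51)]
upper edge +y [(87.5, 131), (89.0, 131), (90.5, 131), (92.0, 130), (93.5, 130), (95.0, 130), (96.5, 128), (98.0, 122), (99.5, 110), (101.0, 98), (102.5, 87), (104.0, 77), (105.5, 67), (107.0, 58), (108.5, 52), (110.0, 49)]
side edge [(-20.0, 129), (-21.5, 130), (-23.0, 130), (-24.5, 129), (-26.0, 126), (-27.5, 117), (-29.0, 108), (-30.5, 105), (-32.0, 104), (-33.5, 99), (-35.0, 85), (-36.5, 72)]
side edge [(20.0, 132), (21.5, 132), (23.0, 131), (24.5, 130), (26.0, 125), (27.5, 111), (29.0, 99), (30.5, 89), (32.0, 75), (33.5, 72), (35.0, 85), (36.5, 99)]
bottle 1.76
timer 1.64
beaker 1.7
pin 400.76190476190476 201.54761904761904
```

```bash
python3 -c "
from cell import bot
print(bot.finish_job())"
```

```text
the job is handed in; nothing more can be done
None
```

I handed the job in at about 34 s. The carrier is against the ledge, the cover is about 1 mm from flush by my camera measurements, the catch is down the slope, and the bottle, timer and beaker did not move; the judge returned no verdict.

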